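Put the measured electrodes away in their case

TASK

Measuring is finished: put every electrode away. Hold the release tab of the storage case down while you slide its cover fully open, flip the toggle clamp on the fixture over so that it lets go of its electrode (leave it open), and lay that electrode and all the loose ones on the floor of the case, flat with the copper rib up; then, with the tab held down again, slide the cover fully home and let the tab spring up so that it latches. Do not pull the electrode out while it is clamped, and leave everything else on the table where it is.

Things in the scene. Friction and masses are not known exactly. Their poses are not given: they have to be found in the camera images.
- case: storage case, fixed: open-topped black box under a grey sliding cover. Outside 154 mm (its x: -90 to 64) x 232 mm (y), walls 6 mm thick, 78 mm high, cover's top 84 mm above the table. Origin: on the table below point case_in, z up. Rails on its two y edges (top 88 mm above the table) run on to +x, where the open cover goes
- case_in (a point): the storing point on the case's inner floor, 6 mm above the table; the floor runs from -84 to 58 mm in case x and from -110 to 110 mm in case y. The latch's keepers overhang its -x end by 20 mm, 71 mm above the table. Up to four electrodes lie side by side lengthwise along the case's x, centres at x = 0 and 50 mm apart in y (at -75, -25, 25 and 75 mm)
- cover (a joint): how far the cover has slid open, m: 0 shut, 0.146 fully open (end stop). It slides to the case's +x with 2 N of friction and stays where it is left. Between about 0.002 and 0.016 the latch blocks it, both ways, unless the tab is down by more than 0.005
- tab_top (a point): centre of the upper face of the release tab on the cover: shut, 68 mm to -x of the case's origin; 88 mm above the table when up. The black tab is 44 mm (case x) x 50 mm (y); a cross ridge 7 mm high and 5 mm thick at each x end leaves a trough 34 mm wide: press the closed fingertips down in it and push along, the ridges take the push
- tab (a joint): how far the tab is pressed down, m: 0 up, 0.010 at its stop; springy, 2 N at first to 6.5 N at the stop; springs up when let go. Beyond 0.005 the latch is free
- fixture: the measuring fixture, fixed: a steel plate 270 mm long (its x, from -90 to 180 mm), 90 mm wide (y), 20 mm thick, with a nest for one electrode and a toggle clamp at the nest's +x end. Origin below the nest's centre, on the table
- nest (a point): centre of the nest's floor, 20 mm above the table: the clamped electrode's underside centre rests here, lengthwise along the fixture's x, between 10 mm high stops (2 mm of play at each side)
- clamp (a joint): angle of the toggle clamp, rad: 0 clamped (handle upright, level arm pressing a rubber pad on the pallet's +x ledge), 1.6 open (handle lying back to the fixture's +x, arm upright). Sprung over centre at 0.8: resists with up to about 0.45 N m before that, then snaps over by itself and stays
- clamp_hinge (a point): the clamp's hinge axis (along the fixture's y), 85 mm to +x of the nest's centre and 50 mm above the table
- clamp_tip (a point): the end of the clamp's handle, a round bar reaching 110 mm from the hinge axis (12 mm diameter, black grip 20 mm diameter on its outer 60 mm); straight above the hinge when clamped. Push the grip to the fixture's +x to release
- part0: electrode: aluminium pallet 96 (its x) x 44 (y) x 20 mm high, copper rib centred on top 52 (x) x 16 (y) x 28 mm high, 48 mm over all, 0.25 to 0.5 kg. Origin: centre of the underside, z up; x and -x look the same. Grip across the 16 mm rib, fingertips just above the pallet. This one is held in the fixture's nest at the start
- part1: electrode: aluminium pallet 96 (its x) x 44 (y) x 20 mm high, copper rib centred on top 52 (x) x 16 (y) x 28 mm high, 48 mm over all, 0.25 to 0.5 kg. Origin: centre of the underside, z up; x and -x look the same. Grip across the 16 mm rib, fingertips just above the pallet. Stands loose on the table, rib up; not always present
- part2: electrode: aluminium pallet 96 (its x) x 44 (y) x 20 mm high, copper rib centred on top 52 (x) x 16 (y) x 28 mm high, 48 mm over all, 0.25 to 0.5 kg. Origin: centre of the underside, z up; x and -x look the same. Grip across the 16 mm rib, fingertips just above the pallet. Stands loose on the table, rib up; not always present
- part3: electrode: aluminium pallet 96 (its x) x 44 (y) x 20 mm high, copper rib centred on top 52 (x) x 16 (y) x 28 mm high, 48 mm over all, 0.25 to 0.5 kg. Origin: centre of the underside, z up; x and -x look the same. Grip across the 16 mm rib, fingertips just above the pallet. Stands loose on the table, rib up; not always present
- part4: electrode: aluminium pallet 96 (its x) x 44 (y) x 20 mm high, copper rib centred on top 52 (x) x 16 (y) x 28 mm high, 48 mm over all, 0.25 to 0.5 kg. Origin: centre of the underside, z up; x and -x look the same. Grip across the 16 mm rib, fingertips just above the pallet. Stands loose on the table, rib up; not always present
- ring_gauge: bystander, not part of the job: steel ring, 68 mm outside, 22 mm high; origin at the centre of its underside
- caliper: bystander, not part of the job: digital caliper lying flat, 200 mm long; origin at the centre of its underside
- ball_stand: bystander, not part of the job: steel reference ball on a slim stand, 98 mm high, foot 60 mm; origin at the centre of its underside
- spirit_bottle: bystander, not part of the job: white plastic bottle, 60 mm diameter, 150 mm high; origin at the centre of its underside
- gauge_box: bystander, not part of the job: closed wooden box 80 x 120 x 35 mm; origin at the centre of its underside
- driver: bystander, not part of the job: screwdriver with a blue handle lying flat; origin under its middle
- parts_dish: bystander, not part of the job: grey plastic dish, 90 mm wide, 40 mm high; origin at the centre of its underside
Not all that is in view belongs to the job. What is shaped like the part1 but pink is not meant. What is shaped like the part0 but green is not meant.

How it is judged:
By the outcome, as a careful person would: the job done as asked, in the order asked, and still so for the second after the job is handed in, with the robot touching nothing.
Of part1, part2, part3, part4 only 2 to 3 are there at a start; the rules pass over those that are not, and their reading is None.
At some moment in a run one of part1, part2, part3, part4 may be knocked a few centimetres aside while the robot is not near it.
Once in a run the grip may slacken for a moment while it holds something.
It also fails if it takes over 210 s, if anything falls off the work surface, if the arm or the gripper's body presses on something with over 40 N, if the wrist force passes 120 N, or if a joint passes its speed limit or range.

ROBOT

A 6-joint arm with a two-finger parallel gripper is mounted at the origin on the work surface. World frame = base frame: x ahead of the robot, y to its left, z up, the work surface at z = 0. Lengths are in mm, angles in rad, forces in N, time in s.
With the tool pointing down it reaches from about 375 to 975 mm from the base axis. Payload 3.8 kg.
Tool frame: the origin (TCP) lies between the finger pads; the fingertips stand 25 mm ahead of it and the grasp point (between the pads) lies 6 mm ahead of it; x points along the fingers, y is the direction in which the jaws open and shut, and the axes are right-handed (so a half turn about x gives the same grasp; the last joint's range is limited). The gripper opens to 88 mm and grips with 3 to 60 N. Pads are 18 mm wide; open, the fingers measure 123 mm over their backs; the gripper's body (75 mm by 187 mm) begins 45 mm behind the grasp point.
Start: joints at [1.128, 0.264, 1.604, -0, 1.274, -0.037], TCP at [266.456, 620.177, 263.706] pointing down, gripper open.
Joint ranges: [-2.63, 2.63], [-0.94, 2.18], [0.31, 2.57], [-1.31, 4.45], [0, 2.66], [-2.55, 2.55]. Speed limits (rad/s): [2.57, 2.57, 3.14, 3.14, 3.14, 3.14].

INTERFACE

Orientations are given as a 3x3 rotation matrix whose columns are the frame's x, y, z axes.
In Python, from workcell import sensors, cams, job, models gives the robot as it stands. The module is installed in compiled form; this text tells all that it offers.
- The arm moves only by the tool servo_tool, never from a script. Its argument "commands" is a list of rows, each a list of 3 entries, a list of its own where there are three numbers: the turn, a rotation vector about the tool's x, y, z normalised to -1 to 1, where 1 is 5 degrees, then the shift along the tool's x, y, z normalised to -1 to 1, where 1 is 0.3 m, then the gripper's target within -1 to 1 (fully open at 1, half-way at 0, shut at -1). A call has 1 to 5 rows; each row shifts and turns the commanded pose from where the row before left it, along the tool's axes as they then stand; what a row does not reach is not made up. A row lasts 1/10 s, in which the tool goes at most 50 mm and 8.59 degrees, less where a joint would pass 70% of its speed; a pose out of reach is approached as far as the arm can. A call with a number of a shift or a turn outside -1 to 1 is refused whole. A call with a gripper value outside its range is refused whole. The fingers move at their own pace and stop on an object; "newtons" is the grip in N (left out, the last holds). Time passes only in rows, so rows that do not move let the fingers close. It gives the time, the measured TCP pose, the force and the opening at its end, in the units of the state.
- sensors.get_obs(): the state, without advancing time (a new reading comes with each control period).
- cams.get_image(name): name is "scene" or "side" or "wrist"; returns a dict with "color" (400x640x3 uint8, blue, green, red), "fovy" (degrees; the focal length in pixels is half the picture's height over the tangent of half this angle, whatever the lens; pixels are square), "cx", "cy" (the principal point, pixels), "R" (3x3) and "t" (3): a world point X has camera coordinates R X + t. Camera axes: x right, y down, z forward; pixel columns grow to the right and rows downward; lengths in mm; the calibration is good to about 2 mm. A picture is of the moment at which its call begins. There is no depth.
- job.job_done(): hands the job in, once; it reports no verdict.
Trained networks look in a picture, given as the dict that the camera call returned (one of the last four; its "shot" number tells which), for a name from the list of things; names that differ only in an ending like _2 or _b are one class to them, and where a whole thing is asked for, a point or a joint stands for the part that bears it (a point fixed in the world has none). Each returns a list of dicts, best first, with "conf" (0 to 1); they miss things now and then, are a little off and sometimes report something else, mostly with a low value. They report only what shows in the picture. A call takes as long as a camera call. They do not tell look-alikes from the thing itself.
- models.look_for(picture, name): "bbox" ([left, top, width, height] in pixels, round what is visible of it).
- models.masks_of(picture, name): "region" (400x640 bool, what is visible of it) and "bbox" ([left, top, width, height] in pixels, round what is visible of it).
- models.mark_of(picture, name): "centre" ([column, row] in pixels: a listed point, or the origin of a listed thing).
The state is a dict: "time_s": time; "joint_pos": joint angles; "dq": joint speeds; "effort": joint torques, N m; "position": TCP position; "ee_rot": TCP orientation; "ft_force": force on the tool from outside, world axes, zero at the start; "torque": the same for the moment, N m; "opening": opening from 0.0 (shut) to 1.0 (fully open).
Only numpy, scipy, OpenCV 4.12 (cv2) and the standard library are available. Lean on these libraries where they do the work, as an engineer would, in place of code of your own. Each camera call takes 0.05 s, during which the arm holds its last target. There are 200 camera calls.

## Working session

There is one attempt and no reset: what is moved stays moved. The work goes in short steps, Python scripts to look and compute and a tool call to move; the robot and the scene stay as the last step left them, time stands still between calls to the robot, and variables do not carry over. Pictures are saved under pics/ and viewed, about 12 in all and at most 16, crops included, and the job is handed in when it is done.

Besides the shell and the picture viewer there is one more tool, called after "Request:" as a command line: name --argument value ..., lists and objects as JSON in quotes. servo_tool: Moves the arm, as the interface text tells. Its arguments: {"type":"object","properties":{"commands":{"type":"array","items":{"type":"array"}},"newtons":{"type":"number"}},"required":["commands"]}

```bash
mkdir -p pics
cat > h.py <<'E'
import numpy as np, cv2
from workcell import sensors, cams, job, models
def K(p):
    f=200/np.tan(np.radians(p["fovy"])/2); return f,p["cx"],p["cy"]
def ray(p,uv):
    f,cx,cy=K(p); R=np.array(p["R"]);t=np.array(p["t"])
    d=R.T@np.array([(uv[0]-cx)/f,(uv[1]-cy)/f,1]); return -R.T@t,d
def atz(p,uv,z):
    c,d=ray(p,uv); return c+d*(z-c[2])/d[2]
def proj(p,X):
    f,cx,cy=K(p); q=np.array(p["R"])@np.array(X,float)+np.array(p["t"]); return np.array([cx+f*q[0]/q[2],cy+f*q[1]/q[2]])
E
python3 - <<'E'
from h import *
np.set_printoptions(precision=3,suppress=True)
o=sensors.get_obs(); print(o["time_s"],o["position"],o["ee_rot"],o["ft_force"],o["opening"])
for n in ["scene","side","wrist"]:
    p=cams.get_image(n); cv2.imwrite(f"pics/{n}0.png",p["color"]); print(n,p["fovy"],p["cx"],p["cy"],"cam at",-np.array(p["R"]).T@p["t"], np.array(p["R"]).tolist())
    for k,z in [("case_in",6),("tab_top",88),("nest",20),("clamp_hinge",50),("clamp_tip",160),("part0",0),("part1",0),("case",0),("fixture",0)]:
        print(k,[(np.round(m["centre"]),round(m["conf"],2),np.round(atz(p,m["centre"],z))[:2]) for m in models.mark_of(p,k)[:6]])
E
```

```text
0.0 [266.206 619.595 262.406] [[-0.001  0.395  0.919]
 [-0.002  0.919 -0.395]
 [-1.    -0.002 -0.   ]] [-0.076 -0.295 -0.022] 0.9968839329588116
scene 44.3283044635017 314.792559819561 208.74818994573184 cam at [1186.191 -929.955 1282.111] [[0.8204627702030328, 0.5715471929674958, 0.013215480382548505], [0.41328644754627747, -0.5769886265824188, -0.7044703237675184], [-0.39501285420267457, 0.5834534523040467, -0.7096103959280375]]
case_in [(array([253., 286.]), 0.57, array([ 514., -276.]))]
tab_top [(array([236., 257.]), 0.77, array([ 443., -265.]))]
nest [(array([347., 193.]), 0.89, array([532., 248.]))]
clamp_hinge [(array([372., 189.]), 0.93, array([614., 289.])), (array([387., 242.]), 0.55, array([783.,  96.]))]
clamp_tip [(array([372., 170.]), 0.66, array([616., 268.]))]
part0 [(array([312., 287.]), 0.97, array([ 664., -170.])), (array([321., 257.]), 0.93, array([618., -51.])), (array([300., 223.]), 0.93, array([470.,  33.])), (array([348., 232.]), 0.91, array([634.,  96.])), (array([346., 190.]), 0.75, array([511., 274.])), (array([288., 235.]), 0.7, array([470., -36.]))]
part1
[... 1928 characters left out ...]
2.])), (array([338., 229.]), 0.52, array([623., -39.]))]
case [(array([340., 281.]), 0.8, array([ 509., -273.]))]
fixture [(array([283., 194.]), 0.66, array([519., 255.]))]
wrist 58.25358140335338 318.92062260317056 199.438194931454 cam at [190.51  653.084 384.435] [[0.394514187147522, 0.918889829193366, 0.00019479301463646385], [0.8715628610464348, -0.37426206701606046, 0.31671135823873003], [0.29109574951188344, -0.12477734969879166, -0.9485219436672314]]
case_in []
tab_top []
nest []
clamp_hinge []
clamp_tip [(array([224., 249.]), 0.69, array([267., 549.]))]
part0 [(array([256., 369.]), 0.81, array([495., 431.]))]
part1 [(array([256., 369.]), 0.81, array([495., 431.]))]
case []
fixture []
```

Run:
```python
import cv2
a=cv2.imread("pics/scene0.png")[120:340,160:460]; cv2.imwrite("pics/a.png",cv2.resize(a,(800,587),interpolation=cv2.INTER_CUBIC))
a=cv2.imread("pics/side0.png")[130:330,190:460]; cv2.imwrite("pics/b.png",cv2.resize(a,(800,593),interpolation=cv2.INTER_CUBIC))
```

```text
(no output)
```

View pics/a.png

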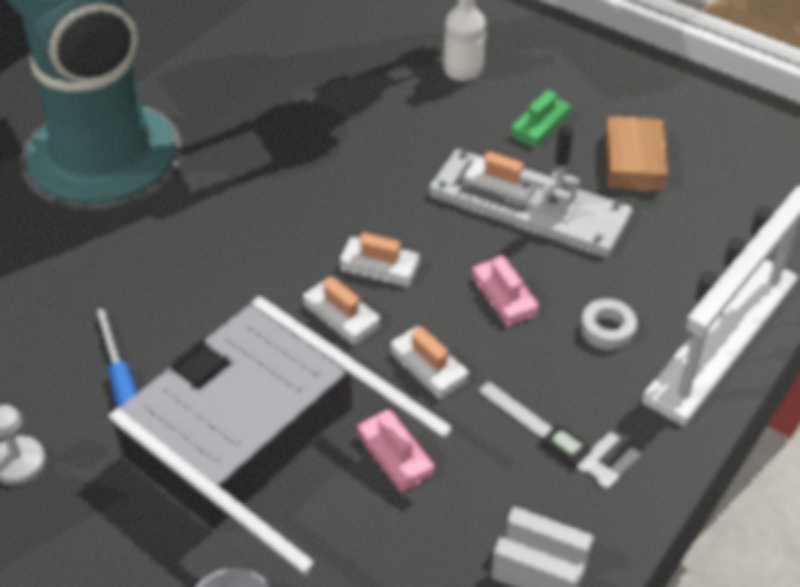

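View pics/b.png

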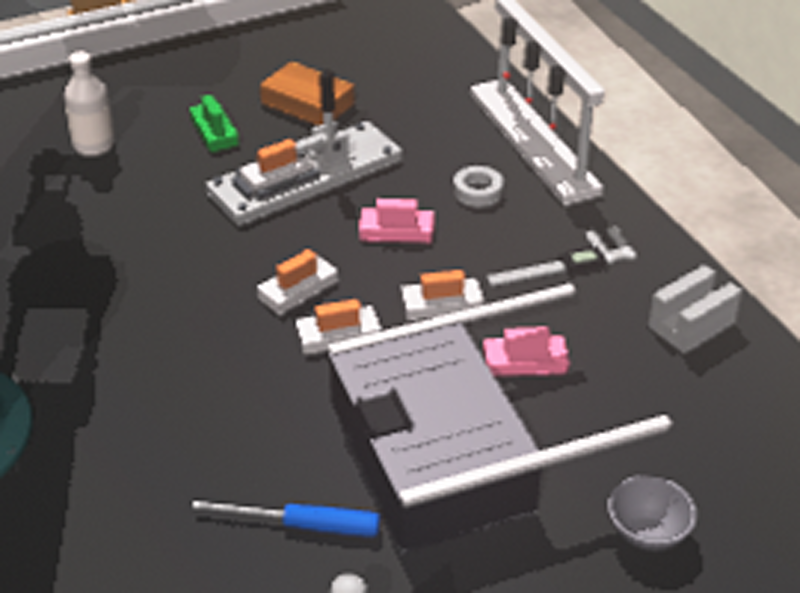

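Scene crop: copper/aluminium loose electrodes at (380,262), (340,308), (430,360) (full px (302,218), (287,235), (321,255)), plus the clamped one at (503,170). Look-alikes to leave: pink (505,290) and (396,450), green (540,118). Case tab at (203,365), clamp grip at (563,145). So there are four electrodes in all. Next, a planner helper, then a wrist overview as the close check.

```bash
cat >> h.py <<'E'
from scipy.spatial.transform import Rotation as Ro
import json
np.set_printoptions(precision=3,suppress=True)
def Rdown(yaw):  # tool y axis at yaw (deg)
    a=np.radians(yaw); y=np.array([np.cos(a),np.sin(a),0]); x=np.array([0,0,-1.]); return np.stack([x,y,np.cross(x,y)],1)
def plan(wps,g,step=45,p0=None,R0=None):
    """wps: list of (pos,yaw[,step]); prints rows in blocks of 5"""
    o=sensors.get_obs(); p=np.array(o["position"]) if p0 is None else np.array(p0,float); R=np.array(o["ee_rot"]) if R0 is None else R0
    rows=[]
    for w in wps:
        q=np.array(w[0],float); Rt=Rdown(w[1]); st=w[2] if len(w)>2 else step
        rv=(Ro.from_matrix(R.T@Rt)).as_rotvec(degrees=True)
        n=max(1,int(np.ceil(np.linalg.norm(q-p)/st)),int(np.ceil(np.abs(rv).max()/4.9)))
        dp=(q-p)/n
        for i in range(n):
            s=np.round(R.T@dp/300,4); t=np.round(rv/n/5,3)
            rows.append([t.tolist(),s.tolist(),g]); p=p+R@s*300; R=R@Ro.from_rotvec(t*5,degrees=True).as_matrix()
    for i in range(0,len(rows),5): print(json.dumps(rows[i:i+5]).replace(" ",""))
E
python3 - <<'E'
from h import *
plan([((470,130,340),79)],-1)
E
```

```text
[[[-0.204,0.0,-0.0],[-0.0212,-0.1028,0.1057],-1],[[-0.204,0.0,-0.0],[-0.0212,-0.1047,0.1039],-1],[[-0.204,0.0,-0.0],[-0.0212,-0.1065,0.102],-1],[[-0.204,0.0,-0.0],[-0.0212,-0.1083,0.1001],-1],[[-0.204,0.0,-0.0],[-0.0212,-0.11,0.0981],-1]]
[[[-0.204,0.0,-0.0],[-0.0212,-0.1118,0.0961],-1],[[-0.204,0.0,-0.0],[-0.0212,-0.1135,0.0941],-1],[[-0.204,0.0,-0.0],[-0.0212,-0.1151,0.0921],-1],[[-0.204,0.0,-0.0],[-0.0212,-0.1167,0.09],-1],[[-0.204,0.0,-0.0],[-0.0212,-0.1183,0.0879],-1]]
[[[-0.204,0.0,-0.0],[-0.0212,-0.1199,0.0858],-1],[[-0.204,0.0,-0.0],[-0.0212,-0.1214,0.0837],-1]]
```

Request:
servo_tool --commands '[[[-0.2,0,0],[-0.02,-0.103,0.106],-1],[[-0.2,0,0],[-0.02,-0.105,0.104],-1],[[-0.2,0,0],[-0.02,-0.107,0.102],-1],[[-0.2,0,0],[-0.02,-0.108,0.1],-1],[[-0.2,0,0],[-0.02,-0.11,0.098],-1]]' --newtons 40

```text
time_s: 2.0
position: [351.5, 414.1, 294.1]
ee_rot: [[0.0, 0.312, 0.95], [0.0, 0.95, -0.312], [-1.0, 0.0, 0.0]]
ft_force: [-0.3, 0.2, -0.6]
opening: 0.568
```

Request:
servo_tool --commands '[[[-0.2,0,0],[-0.02,-0.112,0.096],-1],[[-0.2,0,0],[-0.02,-0.114,0.094],-1],[[-0.2,0,0],[-0.02,-0.115,0.092],-1],[[-0.2,0,0],[-0.02,-0.117,0.09],-1],[[-0.2,0,0],[-0.02,-0.118,0.088],-1]]'

```text
time_s: 2.5
position: [435.6, 209.4, 324.3]
ee_rot: [[0.001, 0.228, 0.974], [0.0, 0.974, -0.228], [-1.0, 0.001, 0.001]]
ft_force: [1.1, -0.3, -0.0]
opening: 0.118
```

Request:
servo_tool --commands '[[[-0.2,0,0],[-0.02,-0.12,0.086],-1],[[-0.2,0,0],[-0.02,-0.121,0.084],-1],[[0,0,0],[0,0,0],-1],[[0,0,0],[0,0,0],-1]]'

```text
time_s: 2.9
position: [469.3, 128.6, 336.0]
ee_rot: [[0.0, 0.198, 0.98], [0.001, 0.98, -0.198], [-1.0, 0.001, 0.0]]
ft_force: [-0.3, 0.5, -0.8]
opening: 0.007
```

Run:
```python
from h import *
o=sensors.get_obs(); print(o["time_s"],o["position"],o["ee_rot"][:,1],o["joint_pos"])
p=cams.get_image("wrist"); cv2.imwrite("pics/w1.png",p["color"]); print("cam at",-np.array(p["R"]).T@p["t"])
for k,z in [("case_in",6),("tab_top",88),("nest",20),("clamp_hinge",50),("clamp_tip",160),("part0",0),("case",0),("fixture",0)]:
        print(k,[(np.round(m["centre"]),round(m["conf"],2),np.round(atz(p,m["centre"],z),1)[:2]) for m in models.mark_of(p,k)[:7]])
```

```text
2.9 [469.314 128.558 335.954] [0.198 0.98  0.001] [ 0.216 -0.137  1.897  0.001  1.381 -1.156]
cam at [388.261 145.13  456.655]
case_in []
tab_top [(array([217., 274.]), 0.71, array([574.7, -13.6]))]
nest []
clamp_hinge [(array([453., 240.]), 0.92, array([606.8, 270.8]))]
clamp_tip [(array([498., 290.]), 0.91, array([607.9, 274.9]))]
part0 [(array([561., 118.]), 0.88, array([492.9, 432.8])), (array([258., 153.]), 0.8, array([460.5,  51.6])), (array([215., 275.]), 0.79, array([621. , -54.5])), (array([140., 317.]), 0.7, array([ 667.2, -185.9])), (array([322., 263.]), 0.66, array([631.9, 101.6])), (array([430., 175.]), 0.62, array([533.2, 264.5]))]
case [(array([ 36., 228.]), 0.86, array([ 501. , -274.1]))]
fixture [(array([216., 273.]), 0.66, array([618.1, -52. ])), (array([429., 168.]), 0.65, array([524.4, 264.8]))]
```

View pics/w1.png

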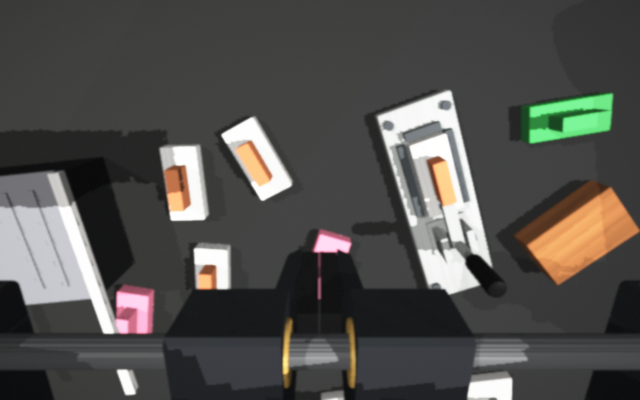

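Wrist view: clamped electrode at (440,180) with its clamp grip at (487,275). Loose ones at (185,183), (256,158), (210,268); pinks at (332,242), (133,310); green at (567,118). This confirms the choice. Now to a view above the case.

Run:
```python
from h import *
plan([((490,-265,340),79)],-1,48)
```

```text
[[[-0.004,-0.0,0.0],[-0.0016,-0.142,0.036],-1],[[-0.004,-0.0,0.0],[-0.0016,-0.142,0.036],-1],[[-0.004,-0.0,0.0],[-0.0016,-0.1421,0.0359],-1],[[-0.004,-0.0,0.0],[-0.0016,-0.1421,0.0359],-1],[[-0.004,-0.0,0.0],[-0.0016,-0.1421,0.0358],-1]]
[[[-0.004,-0.0,0.0],[-0.0016,-0.1421,0.0358],-1],[[-0.004,-0.0,0.0],[-0.0016,-0.1421,0.0357],-1],[[-0.004,-0.0,0.0],[-0.0016,-0.1421,0.0357],-1],[[-0.004,-0.0,0.0],[-0.0016,-0.1421,0.0356],-1]]
```

Request:
servo_tool --commands '[[[0,0,0],[0,-0.142,0.036],-1],[[0,0,0],[0,-0.142,0.036],-1],[[0,0,0],[0,-0.142,0.036],-1],[[0,0,0],[0,-0.142,0.036],-1],[[0,0,0],[0,-0.142,0.036],-1]]'

```text
time_s: 3.85
position: [480.4, -91.4, 335.9]
ee_rot: [[0.001, 0.194, 0.981], [-0.0, 0.981, -0.194], [-1.0, 0.0, 0.001]]
ft_force: [0.4, -0.3, -0.9]
opening: 0.004
```

Request:
servo_tool --commands '[[[0,0,0],[0,-0.142,0.036],-1],[[0,0,0],[0,-0.142,0.036],-1],[[0,0,0],[0,-0.142,0.036],-1],[[0,0,0],[0,-0.142,0.036],-1],[[0,0,0],[0,0,0],-1]]'

```text
time_s: 4.35
position: [489.5, -270.0, 335.2]
ee_rot: [[-0.001, 0.199, 0.98], [-0.002, 0.98, -0.199], [-1.0, -0.002, -0.0]]
ft_force: [-0.8, 0.5, -0.4]
opening: 0.008
```

Run:
```python
from h import *
o=sensors.get_obs(); print(o["time_s"],o["position"],o["ee_rot"][:,1])
p=cams.get_image("wrist"); cv2.imwrite("pics/w2.png",p["color"])
import pickle; pickle.dump({k:p[k] for k in p if k!="color"},open("w2.pkl","wb"))
for k,z in [("case_in",6),("tab_top",88),("case",0),("cover",84)]:
        print(k,[(np.round(m["centre"]),round(m["conf"],2),np.round(atz(p,m["centre"],z),1)[:2]) for m in models.mark_of(p,k)[:3]])
```

```text
4.35 [ 489.462 -269.98   335.196] [ 0.199  0.98  -0.002]
case_in []
tab_top [(array([314., 111.]), 0.77, array([ 436.9, -264.4]))]
case [(array([319., 155.]), 0.85, array([ 498.8, -272.5]))]Traceback (most recent call last):
  File "<stdin>", line 6, in <module>
ValueError: it knows: ball_stand, caliper, case, case_in, clamp_hinge, clamp_tip, driver, fixture, gauge_box, nest, part, parts_dish, ring_gauge, spirit_bottle, tab_top
```

View pics/w2.png

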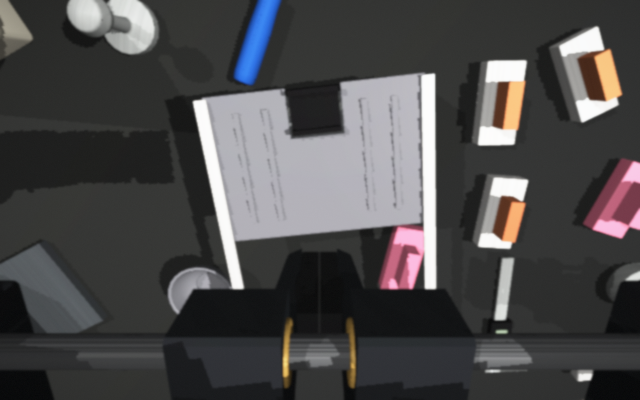

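Cover with black tab at (315,109). Left rail end (194,101), right rail end (435,74). Cover's +x edge runs (237,240) to (423,225).

Run:
```python
from h import *
import pickle
p=pickle.load(open("w2.pkl","rb")); im=cv2.imread("pics/w2.png"); print(p["fovy"],-np.array(p["R"]).T@p["t"])
P={}
for n,uv,z in [("railL",(194,101),88),("railR",(435,74),88),("covL",(237,240.5),84),("covR",(423,225),84),("railR2",(436,289),88),("railL2",(244,289),88),("railL2out",(233,289),88)]:
    P[n]=atz(p,uv,z)[:2]; print(n,P[n])
def yaw(a,b): d=P[b]-P[a]; return np.degrees(np.arctan2(d[1],d[0]))
print("yaw rails -x ends",yaw("railL","railR")-90,"cov edge",yaw("covL","covR")-90,"railR",yaw("railR","railR2"),"railL",yaw("railL","railL2out"), np.linalg.norm(P["railL"]-P["railR"]))
# tab: dark blob inside cover
g=cv2.cvtColor(im,cv2.COLOR_BGR2GRAY)[75:150,270:360]; m=(g<70).astype(np.uint8)
m[:8]=0
n,l,s,c=cv2.connectedComponentsWithStats(m); print(s[1:],c[1:]+[270,75])
```

```text
58.25358140335338 [ 408.54  -253.009  455.927]
railL [ 403.421 -378.848]
railR [ 425.644 -142.521]
covL [ 559.746 -379.302]
covR [ 582.652 -170.206]
railR2 [ 665.079 -164.975]
railL2 [ 620.287 -386.762]
railL2out [ 617.718 -399.482]
yaw rails -x ends -5.3720958168915445 cov edge -6.251552787157465 railR -5.3573178987686605 railL -5.499764206415304 237.36938732602133
[[   0    8   73   54 2800]] [[312.525 107.399]]
```

```bash
cat >> h.py <<'E'
CO=np.array([505,-269.]); CY=-5.5
def case(x,y,z):
    a=np.radians(CY); return (CO[0]+x*np.cos(a)-y*np.sin(a),CO[1]+x*np.sin(a)+y*np.cos(a),z)
E
python3 - <<'E'
from h import *
plan([(case(-68,0,140),84.5,48),(case(-68,0,120),84.5,20),(case(-68,0,105),84.5,5)],-1)
E
```

```text
[[[-0.228,-0.001,-0.002],[0.1304,-0.0055,-0.0344],-1],[[-0.228,-0.001,-0.002],[0.1304,-0.0048,-0.0345],-1],[[-0.228,-0.001,-0.002],[0.1304,-0.0041,-0.0346],-1],[[-0.228,-0.001,-0.002],[0.1304,-0.0033,-0.0347],-1],[[-0.228,-0.001,-0.002],[0.1304,-0.0026,-0.0348],-1]]
[[[-0.002,0.0,0.001],[0.0666,0.0001,-0.0002],-1],[[0.0,0.0,0.0],[0.0167,-0.0,0.0],-1],[[0.0,0.0,0.0],[0.0167,-0.0,0.0],-1],[[0.0,0.0,0.0],[0.0167,-0.0,0.0],-1]]
```

Request:
servo_tool --commands '[[[-0.228,0,0],[0.13,-0.005,-0.034],-1],[[-0.228,0,0],[0.13,-0.005,-0.034],-1],[[-0.228,0,0],[0.13,-0.004,-0.035],-1],[[-0.228,0,0],[0.13,-0.003,-0.035],-1],[[-0.228,0,0],[0.13,-0.003,-0.035],-1]]'

```text
time_s: 5.05
position: [437.3, -261.7, 139.9]
ee_rot: [[0.001, 0.093, 0.996], [-0.0, 0.996, -0.093], [-1.0, -0.0, 0.001]]
ft_force: [-0.8, 0.0, -0.3]
opening: 0.007
```

Request:
servo_tool --commands '[[[0,0,0],[0.066,0,0],-1],[[0,0,0],[0.018,0,0],-1],[[0,0,0],[0.016,0,0],-1],[[0,0,0],[0.016,0,0],-1],[[0,0,0],[0,0,0],-1]]'

```text
time_s: 5.55
position: [438.7, -263.6, 107.3]
ee_rot: [[0.002, 0.096, 0.995], [-0.001, 0.995, -0.096], [-1.0, -0.001, 0.002]]
ft_force: [-0.4, 3.2, 3.7]
opening: 0.002
```

Run:
```python
from h import *
o=sensors.get_obs(); print(o["time_s"],o["position"],o["ee_rot"][:,1],o["ft_force"],case(-68,0,105))
p=cams.get_image("scene"); cv2.imwrite("pics/s3.png",cv2.resize(p["color"][200:330,160:360],(800,520)))
```

```text
5.55 [ 438.708 -263.55   107.271] [ 0.096  0.995 -0.001] [-0.361  3.181  3.74 ] (np.float64(437.31305851103184), np.float64(-262.48248882862475), 105)
```

View pics/s3.png

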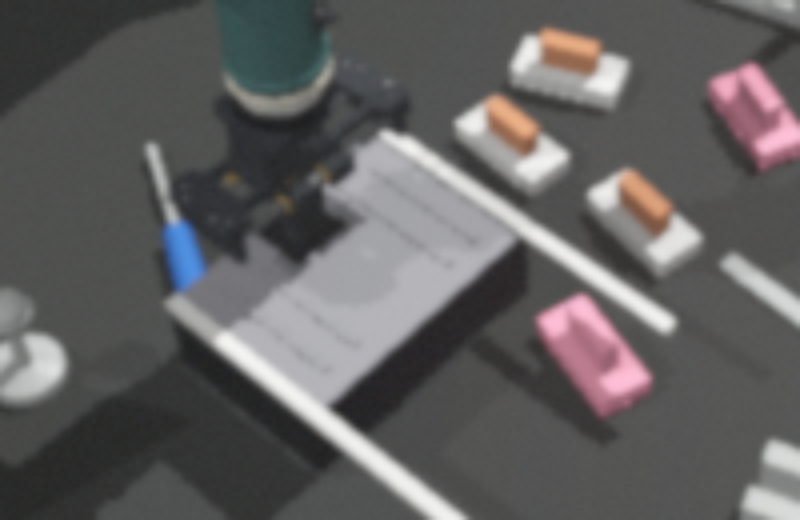

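Fingers are in the tab's trough, at the -x edge of the cover (crop (300,230)). Pressing 3 mm deeper, then sliding.

Request:
servo_tool --commands '[[[0,0,0],[0.01,0,0],-1],[[0,0,0],[0,0,0.02],-1],[[0,0,0],[0,0,0.03],-1],[[0,0,0],[0,0,0.04],-1],[[0,0,0],[0,0,0.04],-1]]'

```text
time_s: 6.1
position: [476.9, -267.6, 104.2]
ee_rot: [[0.001, 0.097, 0.995], [-0.0, 0.995, -0.097], [-1.0, -0.0, 0.001]]
ft_force: [-2.7, 2.5, 5.2]
opening: 0.009
```

Request:
servo_tool --commands '[[[0,0,0],[0,0,0.06],-1],[[0,0,0],[0,0,0.08],-1],[[0,0,0],[0,0,0.08],-1],[[0,0,0],[0,0,0.08],-1],[[0,0,0],[0,0,0.06],-1]]'

```text
time_s: 6.6
position: [585.5, -278.1, 104.4]
ee_rot: [[0.001, 0.097, 0.995], [-0.001, 0.995, -0.097], [-1.0, -0.0, 0.001]]
ft_force: [-2.4, 2.2, 5.2]
opening: 0.006
```

Request:
servo_tool --commands '[[[0,0,0],[0,0,0.02],-1],[[0,0,0],[0,0,0],-1]]'

```text
time_s: 6.8
position: [588.3, -278.5, 103.5]
ee_rot: [[-0.005, 0.096, 0.995], [0.0, 0.995, -0.096], [-1.0, -0.0, -0.005]]
ft_force: [-9.0, 2.3, 7.5]
opening: 0.002
```

Cover hit its end stop (force jumped to -9 N). Back off, lift, and go to a view above the fixture.

Run:
```python
from h import *
o=sensors.get_obs(); q=np.array(o["position"])
plan([(q+[-3,0,0],84.5),(q+[-3,0,180],84.5,45),((470,230,310),98,48)],-1)
```

```text
[[[0.001,-0.06,0.0],[0.0001,-0.001,-0.01],-1],[[0.0,-0.0,0.0],[-0.12,0.0,0.0],-1],[[0.0,-0.0,0.0],[-0.12,0.0,0.0],-1],[[0.0,-0.0,0.0],[-0.12,0.0,0.0],-1],[[0.0,-0.0,0.0],[-0.12,0.0,0.0],-1]]
[[[0.0,-0.0,0.0],[-0.12,0.0,0.0],-1],[[-0.245,-0.0,0.0],[-0.008,0.15,-0.0495],-1],[[-0.245,-0.0,0.0],[-0.008,0.1511,-0.0463],-1],[[-0.245,-0.0,0.0],[-0.008,0.152,-0.0431],-1],[[-0.245,-0.0,0.0],[-0.008,0.1529,-0.0398],-1]]
[[[-0.245,-0.0,0.0],[-0.008,0.1537,-0.0365],-1],[[-0.245,-0.0,0.0],[-0.008,0.1545,-0.0332],-1],[[-0.245,-0.0,0.0],[-0.008,0.1551,-0.0299],-1],[[-0.245,-0.0,0.0],[-0.008,0.1557,-0.0266],-1],[[-0.245,-0.0,0.0],[-0.008,0.1563,-0.0233],-1]]
[[[-0.245,-0.0,0.0],[-0.008,0.1567,-0.0199],-1],[[-0.245,-0.0,0.0],[-0.008,0.1571,-0.0166],-1]]
```

Request:
servo_tool --commands '[[[0,0,0],[0,0,-0.015],-1],[[0,0,0],[-0.12,0,0],-1],[[0,0,0],[-0.12,0,0],-1],[[0,0,0],[-0.12,0,0],-1],[[0,0,0],[-0.12,0,0],-1]]'

```text
time_s: 7.3
position: [585.6, -278.5, 248.9]
ee_rot: [[0.001, 0.097, 0.995], [-0.001, 0.995, -0.097], [-1.0, -0.001, 0.002]]
ft_force: [0.6, -0.1, -0.1]
opening: 0.002
```

Request:
servo_tool --commands '[[[0,0,0],[-0.12,0,0],-1],[[-0.245,0,0],[-0.008,0.15,-0.05],-1],[[-0.245,0,0],[-0.008,0.151,-0.046],-1],[[-0.245,0,0],[-0.008,0.152,-0.043],-1],[[-0.245,0,0],[-0.008,0.153,-0.04],-1]]'

```text
time_s: 7.8
position: [543.4, -92.0, 293.4]
ee_rot: [[0.002, 0.011, 1.0], [-0.001, 1.0, -0.011], [-1.0, -0.001, 0.002]]
ft_force: [0.2, 0.5, 1.0]
opening: 0.004
```

Request:
servo_tool --commands '[[[-0.245,0,0],[-0.008,0.154,-0.036],-1],[[-0.245,0,0],[-0.008,0.154,-0.033],-1],[[-0.245,0,0],[-0.008,0.155,-0.03],-1],[[-0.245,0,0],[-0.008,0.156,-0.027],-1],[[-0.245,0,0],[-0.008,0.156,-0.023],-1]]'

```text
time_s: 8.3
position: [491.3, 139.7, 305.6]
ee_rot: [[0.003, -0.096, 0.995], [0.0, 0.995, 0.096], [-1.0, -0.0, 0.003]]
ft_force: [1.0, 0.1, 0.1]
opening: 0.006
```

Request:
servo_tool --commands '[[[-0.245,0,0],[-0.008,0.157,-0.02],-1],[[-0.245,0,0],[-0.008,0.157,-0.017],-1],[[0,0,0],[0,0,0],-1]]'

```text
time_s: 8.6
position: [469.6, 235.5, 310.5]
ee_rot: [[0.002, -0.144, 0.99], [0.003, 0.99, 0.144], [-1.0, 0.003, 0.003]]
ft_force: [0.2, -0.9, -0.3]
opening: 0.004
```

Run:
```python
from h import *
import pickle
o=sensors.get_obs(); print(o["time_s"],o["position"],o["ee_rot"][:,1])
p=cams.get_image("wrist"); cv2.imwrite("pics/w4.png",p["color"])
pickle.dump({k:p[k] for k in p if k!="color"},open("w4.pkl","wb"))
for k,z in [("nest",20),("clamp_hinge",50),("clamp_tip",160),("part",0),("fixture",0)]:
        print(k,[(np.round(m["centre"]),round(m["conf"],2),np.round(atz(p,m["centre"],z),1)[:2]) for m in models.mark_of(p,k)[:6]])
s=cams.get_image("scene"); cv2.imwrite("pics/s4.png",s["color"])
```

```text
8.6 [469.584 235.507 310.53 ] [-0.144  0.99   0.003]
nest [(array([ 89., 339.]), 0.57, array([773.1, -42. ]))]
clamp_hinge []
clamp_tip []
part [(array([468., 188.]), 0.96, array([489.5, 428.7])), (array([165., 125.]), 0.85, array([464.8,  51.8])), (array([337., 202.]), 0.77, array([531.2, 268.6])), (array([ 83., 230.]), 0.72, array([617.1, -52.4])), (array([ 78., 124.]), 0.65, array([478.3, -49.5])), (array([203., 256.]), 0.64, array([632.3, 103.5]))]
fixture []
```

View pics/w4.png

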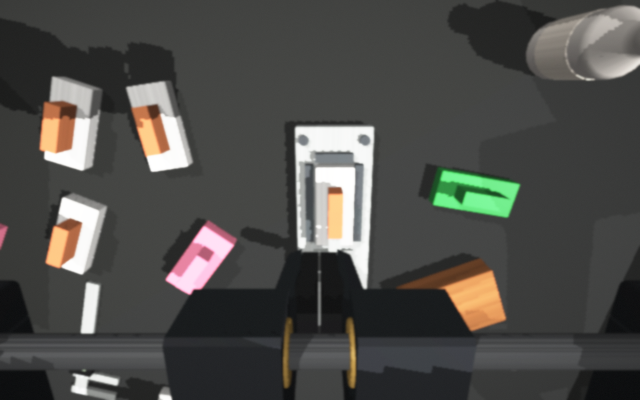

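Fixture plate corners at (295,126), (374,126), right edge down to (369,288), electrode rib at (335,213). The three loose electrodes and all pink/green ones are unmoved.

Run:
```python
from h import *
import pickle
p=pickle.load(open("w4.pkl","rb"))
a,b,c,d=[atz(p,u,20)[:2] for u in [(295,126),(374.5,126),(369,288),(297,248)]]
f=lambda u,v:np.degrees(np.arctan2(*(v-u)[::-1]))
print(a,b,c,d,f(a,b)-90,f(b,c),f(a,d),np.linalg.norm(b-a))
p1=[(378,117),(451,91),(432,292)]
y=np.radians(np.mean([f(a,b)-90,f(b,c),f(a,d)])); ex=np.array([np.cos(y),np.sin(y)])
m=(a+b)/2+90*ex; print("yaw",np.degrees(y),"nest",m,"hinge",m+85*ex)
# rib
for u in [(328,187),(341.5,187),(329,239),(342,239)]: print(u,atz(p,u,48+20)[:2])
```

```text
[441.617 205.273] [428.669 294.227] [636.872 327.816] [592.577 226.579] 8.281170026876623 9.164442616664887 8.033400973857695 89.8911888612438
yaw 8.493004539133068 nest [524.156 263.042] hinge [608.224 275.595]
(328, 187) [493.345 249.685]
(341.5, 187) [491.3   263.783]
(329, 239) [552.612 259.944]
(342, 239) [550.55  274.209]
```

```bash
cat >> h.py <<'E'
FO=np.array([524,262.8]); FY=8.5
def fix(x,y,z):
    a=np.radians(FY); return (FO[0]+x*np.cos(a)-y*np.sin(a),FO[1]+x*np.sin(a)+y*np.cos(a),z)
E
python3 - <<'E'
from h import *
plan([(fix(50,0,210),98.5,45),(fix(50,0,133),98.5,40),(fix(130,0,133),98.5,10)],-1)
E
```

```text
[[[-0.036,0.0,0.001],[0.0827,0.0223,0.0893],-1],[[-0.036,0.0,0.001],[0.0827,0.0221,0.0894],-1],[[-0.036,0.0,0.001],[0.0827,0.0218,0.0895],-1],[[-0.036,0.0,0.001],[0.0827,0.0215,0.0895],-1],[[0.0,0.0,0.0],[0.1284,-0.0,0.0],-1]]
[[[0.0,0.0,0.0],[0.1284,-0.0,0.0],-1],[[0.0,0.0,0.0],[-0.0,-0.0,0.0296],-1],[[0.0,0.0,0.0],[-0.0,-0.0,0.0296],-1],[[0.0,0.0,0.0],[-0.0,-0.0,0.0296],-1],[[0.0,0.0,0.0],[-0.0,-0.0,0.0296],-1]]
[[[0.0,0.0,0.0],[-0.0,-0.0,0.0296],-1],[[0.0,0.0,0.0],[-0.0,-0.0,0.0296],-1],[[0.0,0.0,0.0],[-0.0,-0.0,0.0296],-1],[[0.0,0.0,0.0],[-0.0,-0.0,0.0296],-1],[[0.0,0.0,0.0],[-0.0,-0.0,0.0296],-1]]
```

Request:
servo_tool --commands '[[[-0.036,0,0],[0.083,0.022,0.089],-1],[[-0.036,0,0],[0.083,0.022,0.089],-1],[[-0.036,0,0],[0.083,0.022,0.09],-1],[[-0.036,0,0],[0.083,0.022,0.09],-1],[[0,0,0],[0.128,0,0],-1]]'

```text
time_s: 9.45
position: [578.0, 272.2, 172.5]
ee_rot: [[0.007, -0.148, 0.989], [0.003, 0.989, 0.148], [-1.0, 0.002, 0.007]]
ft_force: [-0.4, 0.1, -0.2]
opening: 0.003
```

Request:
servo_tool --commands '[[[0,0,0],[0.128,0,0],-1],[[0,0,0],[0,0,0.03],-1],[[0,0,0],[0,0,0.03],-1],[[0,0,0],[0,0,0.03],-1],[[0,0,0],[0,0,0.03],-1]]'

```text
time_s: 9.95
position: [606.6, 276.1, 133.5]
ee_rot: [[-0.007, -0.149, 0.989], [-0.003, 0.989, 0.149], [-1.0, -0.001, -0.007]]
ft_force: [-10.3, -3.1, -4.2]
opening: 0.008
```

Request:
servo_tool --commands '[[[0,0,0],[0,0,0.03],-1],[[0,0,0],[0,0,0.03],-1],[[0,0,0],[0,0,0.03],-1],[[0,0,0],[0,0,0.03],-1],[[0,0,0],[0,0,0.03],-1]]'

```text
time_s: 10.45
position: [655.6, 284.7, 136.0]
ee_rot: [[0.005, -0.15, 0.989], [0.002, 0.989, 0.15], [-1.0, 0.001, 0.005]]
ft_force: [-0.0, 0.2, 0.8]
opening: 0.005
```

Resistance vanished past the over-centre point. Lift and check the clamp from the scene camera while moving above the nest.

Request:
servo_tool --commands '[[[0,0,0],[-0.12,0,0],-1],[[0,0,0],[-0.12,0,0],-1],[[0,0,0],[-0.1,0,0],0],[[0,0,0],[0,0,-0.15],0],[[0,0,0],[0,0,-0.15],0]]'

```text
time_s: 10.95
position: [567.0, 271.5, 239.4]
ee_rot: [[0.009, -0.149, 0.989], [0.004, 0.989, 0.149], [-1.0, 0.002, 0.009]]
ft_force: [0.0, 1.0, 0.1]
opening: 0.254
```

Run:
```python
from h import *
s=cams.get_image("scene"); cv2.imwrite("pics/s5.png",cv2.resize(s["color"][130:280,260:440],(720,600)))
o=sensors.get_obs(); print(o["time_s"],o["position"])
plan([(fix(0,0,140),98.5,40),(fix(0,0,71),98.5,20)],0)
```

```text
11.0 [556.957 269.245 235.334]
[[[0.01,-0.019,0.001],[0.1061,-0.0016,-0.0367],0],[[0.01,-0.019,0.001],[0.1061,-0.0016,-0.0369],0],[[0.01,-0.019,0.001],[0.106,-0.0016,-0.0371],0],[[0.0,-0.0,-0.0],[0.0575,-0.0,-0.0],0],[[0.0,-0.0,-0.0],[0.0575,-0.0,-0.0],0]]
[[[0.0,-0.0,-0.0],[0.0575,-0.0,-0.0],0],[[0.0,-0.0,-0.0],[0.0575,-0.0,-0.0],0]]
```

View pics/s5.png

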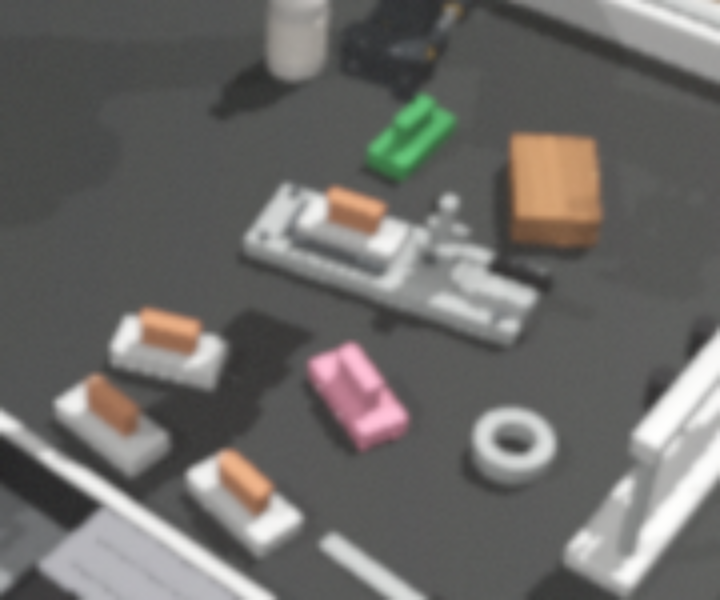

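Clamp is open: handle lying back at (525,275), arm upright at (445,220).

Request:
servo_tool --commands '[[[0,0,0],[0.106,-0.002,-0.037],0],[[0,0,0],[0.106,-0.002,-0.037],0],[[0,0,0],[0.106,-0.002,-0.037],0],[[0,0,0],[0,0,0],0],[[0,0,0],[0,0,0],0]]'

```text
time_s: 11.5
position: [532.8, 264.3, 140.9]
ee_rot: [[0.002, -0.15, 0.989], [0.001, 0.989, 0.15], [-1.0, 0.0, 0.002]]
ft_force: [0.5, -0.2, -0.1]
opening: 0.5
```

Run:
```python
from h import *
import pickle
o=sensors.get_obs(); print(o["time_s"],o["position"],o["ee_rot"],o["opening"],fix(0,0,140))
p=cams.get_image("wrist"); cv2.imwrite("pics/w6.png",p["color"])
for X in [fix(26,8,68),fix(26,-8,68),fix(-26,8,68),fix(-26,-8,68)]: print(proj(p,X))
plan([(fix(0,0,71),98.5,20)],0)
```

```text
11.5 [532.823 264.334 140.886] [[ 0.002 -0.15   0.989]
 [ 0.001  0.989  0.15 ]
 [-1.     0.     0.002]] 0.4997262281844878 (np.float64(524.0), np.float64(262.8), 140)
[331.199 254.564]
[304.51  254.506]
[332.483 170.096]
[303.565 170.023]
[[[0.007,0.013,-0.003],[0.0592,-0.0004,-0.0087],0],[[0.007,0.013,-0.003],[0.0592,-0.0004,-0.0086],0],[[0.007,0.013,-0.003],[0.0592,-0.0004,-0.0085],0],[[0.007,0.013,-0.003],[0.0592,-0.0004,-0.0084],0]]
```

View pics/w6.png

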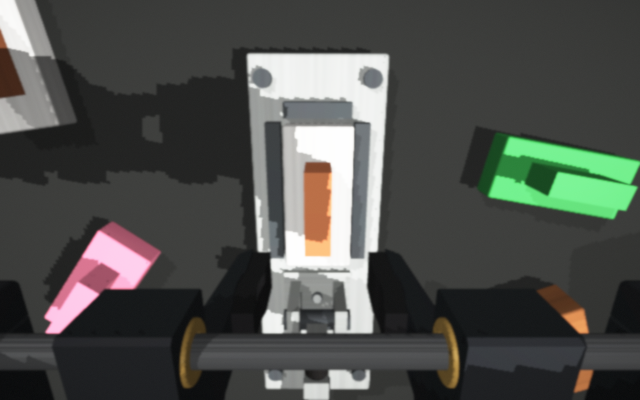

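Rib top at (304–331, 172–255) matches the prediction within a pixel. Descend and grip.

Request:
servo_tool --commands '[[[0,0.01,0],[0.059,0,-0.008],0],[[0,0.01,0],[0.059,0,-0.008],0],[[0,0.01,0],[0.059,0,-0.008],0],[[0,0.01,0],[0.059,0,-0.008],0],[[0,0,0],[0,0,0],0]]' --newtons 45

```text
time_s: 12.05
position: [522.6, 262.6, 68.9]
ee_rot: [[-0.003, -0.15, 0.989], [-0.0, 0.989, 0.15], [-1.0, 0.0, -0.003]]
ft_force: [-0.9, 0.2, -0.5]
opening: 0.5
```

Request:
servo_tool --commands '[[[0,0,0],[0,0,0],-1],[[0,0,0],[0,0,0],-1],[[0,0,0],[0,0,0],-1],[[0,0,0],[0,0,0],-1],[[0,0,0],[0,0,0],-1]]'

```text
time_s: 12.55
position: [522.8, 262.7, 70.1]
ee_rot: [[-0.001, -0.15, 0.989], [0.0, 0.989, 0.15], [-1.0, 0.0, -0.001]]
ft_force: [-0.4, -1.5, 5.8]
opening: 0.176
```

Request:
servo_tool --commands '[[[0,0,0],[-0.03,0,0],-1],[[0,0,0],[-0.07,0,0],-1],[[0,0,0],[-0.12,0,0],-1],[[0,0,0],[-0.15,0,0],-1],[[0,0,0],[-0.15,0,0],-1]]'

```text
time_s: 13.05
position: [520.6, 261.9, 224.5]
ee_rot: [[-0.007, -0.15, 0.989], [-0.002, 0.989, 0.15], [-1.0, -0.001, -0.008]]
ft_force: [1.5, -0.2, -4.2]
opening: 0.178
```

Run:
```python
from h import *
o=sensors.get_obs(); print(o["time_s"],o["position"],o["opening"]*88,o["ft_force"])
plan([(case(0,-74,215),84.5,48)],-1)
```

```text
13.05 [520.553 261.94  224.534] 15.6495285135717 [ 1.506 -0.223 -4.183]
[[[0.218,-0.007,0.002],[0.0028,-0.1524,-0.029],-1],[[0.218,-0.007,0.002],[0.0028,-0.1529,-0.0261],-1],[[0.218,-0.007,0.002],[0.0027,-0.1534,-0.0232],-1],[[0.218,-0.007,0.002],[0.0027,-0.1538,-0.0203],-1],[[0.218,-0.007,0.002],[0.0026,-0.1542,-0.0174],-1]]
[[[0.218,-0.007,0.002],[0.0026,-0.1545,-0.0144],-1],[[0.218,-0.007,0.002],[0.0026,-0.1547,-0.0115],-1],[[0.218,-0.007,0.002],[0.0025,-0.1549,-0.0086],-1],[[0.218,-0.007,0.002],[0.0025,-0.155,-0.0056],-1],[[0.218,-0.007,0.002],[0.0025,-0.1551,-0.0027],-1]]
[[[0.218,-0.007,0.002],[0.0024,-0.1551,0.0003],-1],[[0.218,-0.007,0.002],[0.0024,-0.1551,0.0032],-1],[[0.218,-0.007,0.002],[0.0024,-0.155,0.0062],-1]]
```

Request:
servo_tool --commands '[[[0.218,0,0],[0.003,-0.152,-0.029],-1],[[0.218,0,0],[0.003,-0.153,-0.026],-1],[[0.218,0,0],[0.003,-0.153,-0.023],-1],[[0.218,0,0],[0.003,-0.154,-0.02],-1],[[0.218,0,0],[0.003,-0.154,-0.017],-1]]'

```text
time_s: 13.55
position: [512.2, 28.8, 219.6]
ee_rot: [[-0.006, -0.056, 0.998], [-0.0, 0.998, 0.056], [-1.0, -0.0, -0.006]]
ft_force: [1.2, -0.3, -4.3]
opening: 0.181
```

Request:
servo_tool --commands '[[[0.218,0,0],[0.003,-0.154,-0.014],-1],[[0.218,0,0],[0.003,-0.155,-0.012],-1],[[0.218,0,0],[0.003,-0.155,-0.009],-1],[[0.218,0,0],[0.003,-0.155,-0.006],-1],[[0.218,0,0],[0.003,-0.155,-0.003],-1]]'

```text
time_s: 14.05
position: [503.3, -203.5, 215.2]
ee_rot: [[-0.005, 0.04, 0.999], [0.001, 0.999, -0.04], [-1.0, 0.001, -0.005]]
ft_force: [-0.1, 0.2, -3.9]
opening: 0.179
```

Request:
servo_tool --commands '[[[0.218,0,0],[0.002,-0.155,0],-1],[[0.218,0,0],[0.002,-0.155,0.003],-1],[[0.218,0,0],[0.002,-0.155,0.006],-1],[[0,0,0],[0,0,0],-1],[[0,0,0],[0,0,0],-1]]'

```text
time_s: 14.55
position: [498.1, -342.0, 213.0]
ee_rot: [[-0.006, 0.099, 0.995], [0.002, 0.995, -0.099], [-1.0, 0.001, -0.006]]
ft_force: [0.3, 0.6, -4.8]
opening: 0.18
```

Run:
```python
from h import *
import pickle
o=sensors.get_obs(); print(o["time_s"],o["position"],o["opening"]*88,o["ft_force"])
p=cams.get_image("wrist"); cv2.imwrite("pics/w7.png",p["color"]); pickle.dump({k:p[k] for k in p if k!="color"},open("w7.pkl","wb"))
im=p["color"].copy()
for z,cs in [(78,[(-90,-116),(-90,116),(64,116),(64,-116)]),(6,[(-84,-110),(-84,110)])]:
    cv2.polylines(im,[np.array([proj(p,case(x,y,z)) for x,y in cs]).astype(int)],True,(0,255,0),1)
cv2.imwrite("pics/w7o.png",im)
plan([(case(0,-74,120),84.5,48),(case(0,-74,70),84.5,25)],-1)
```

```text
14.55 [ 498.098 -342.01   213.026] 15.83480857404112 [ 0.299  0.613 -4.836]
[[[-0.008,-0.033,-0.008],[0.1552,-0.0031,0.0005],-1],[[-0.008,-0.033,-0.008],[0.1552,-0.003,0.0],-1],[[0.0,0.0,-0.0],[0.0833,-0.0,-0.0],-1],[[0.0,0.0,-0.0],[0.0833,-0.0,-0.0],-1]]
```

View pics/w7o.png

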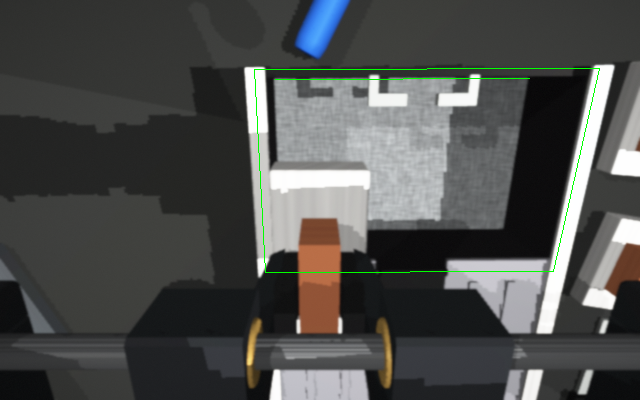

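Case outline (green overlay) fits within ~2 px, the cover edge at row 262 confirms fully open, and the electrode in hand sits level. Lower into slot -74.

Request:
servo_tool --commands '[[[0,-0.03,0],[0.155,-0.003,0],-1],[[0,-0.03,0],[0.155,-0.003,0],-1],[[0,0,0],[0.083,0,0],-1],[[0,0,0],[0.083,0,0],-1],[[0,0,0],[0,0,0],-1]]'

```text
time_s: 15.1
position: [498.7, -342.2, 75.5]
ee_rot: [[-0.001, 0.094, 0.996], [-0.0, 0.996, -0.094], [-1.0, -0.0, -0.001]]
ft_force: [-12.5, 4.5, 21.4]
opening: 0.177
```

Request:
servo_tool --commands '[[[0,0,0],[0.02,0,0],-1],[[0,0,0],[0.015,0,0],-1],[[0,0,0],[0,0,0],-1]]'

```text
time_s: 15.4
position: [498.9, -342.5, 75.0]
ee_rot: [[-0.001, 0.093, 0.996], [-0.0, 0.996, -0.093], [-1.0, -0.0, -0.001]]
ft_force: [-34.1, 18.8, 78.1]
opening: 0.178
```

Unexpected contact at z=75 (78 N). Lift at once and look.

Request:
servo_tool --commands '[[[0,0,0],[-0.06,0,0],-1],[[0,0,0],[-0.1,0,0],-1],[[0,0,0],[-0.06,0,0],-1],[[0,0,0],[0,0,0],-1]]'

```text
time_s: 15.8
position: [501.2, -343.1, 130.8]
ee_rot: [[0.007, 0.094, 0.996], [-0.004, 0.996, -0.094], [-1.0, -0.004, 0.007]]
ft_force: [0.1, -0.8, -4.1]
opening: 0.174
```

Run:
```python
from h import *
o=sensors.get_obs(); print(o["time_s"],o["position"],o["opening"]*88,o["ft_force"],o["torque"])
p=cams.get_image("wrist"); im=p["color"].copy(); s=cams.get_image("side")
T=np.array(o["position"]); R=np.array(o["ee_rot"])
def box(x,y,z0,z1,c):
    for z in (z0,z1):
        cv2.polylines(im,[np.array([proj(p,T+R@np.array([50-z,b,a])) for a,b in [(-x,-y),(-x,y),(x,y),(x,-y)]]).astype(int)],True,c,1)
box(48,22,0,20,(0,255,0)); box(26,8,20,48,(255,0,255))
a=im; b=cv2.resize(s["color"][190:330,240:440],(640,448))
cv2.imwrite("pics/w8.png",cv2.resize(np.vstack([a[:330],b[:420]]),(640,600)))
```

```text
15.8 [ 501.155 -343.075  130.776] 15.348037879547697 [ 0.06  -0.843 -4.114] [-0.037  0.014  0.023]
```

View pics/w8.png

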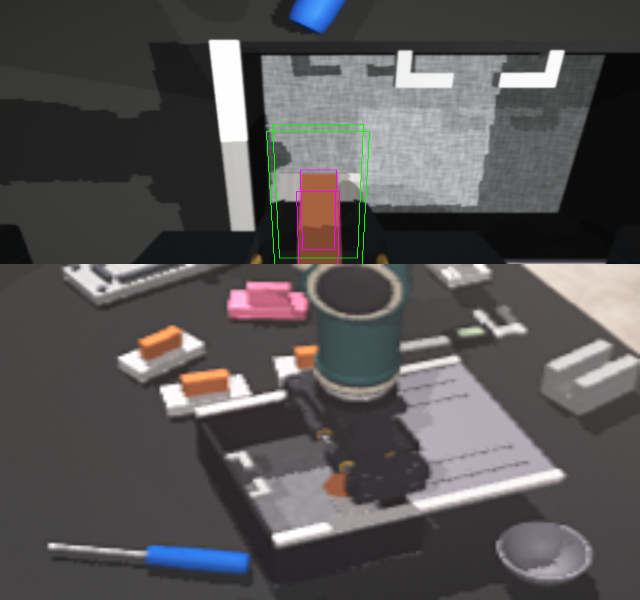

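Run:
```python
from h import *
import pickle
p=pickle.load(open("w7.pkl","rb")); im=cv2.imread("pics/w7.png")
T=np.array([498.1,-342,213]);R=Rdown(84.4)
for n,x,y,z in [("pallet -x top",-48,-22,20),("",-48,22,20),("bot",-48,-22,0),("rib -x top",-26,-8,48),("",-26,8,48),("rib base",-26,-8,20)]:
    print(n,proj(p,T+R@np.array([50-z,y,x])))
o=sensors.get_obs()
w=cams.get_image("wrist"); cv2.imwrite("pics/w9.png",cv2.resize(w["color"][120:330,200:440],(800,700))[:600])
T=np.array(o["position"]);R=np.array(o["ee_rot"])
for n,x,y,z in [("pallet -x top",-48,-22,20),("",-48,22,20),("bot",-48,-22,0),("rib -x top",-26,-8,48),("",-26,8,48),("rib base",-26,-8,20)]:
    print(n,proj(w,T+R@np.array([50-z,y,x])))
```

```text
pallet -x top [266.735 165.115]
 [369.097 164.991]
bot [272.396 155.984]
rib -x top [296.599 239.069]
 [339.289 239.007]
rib base [300.189 213.11 ]
pallet -x top [266.792 164.843]
 [369.398 164.864]
bot [272.503 155.488]
rib -x top [296.603 239.262]
 [339.355 239.268]
rib base [300.272 212.903]
```

View pics/w9.png

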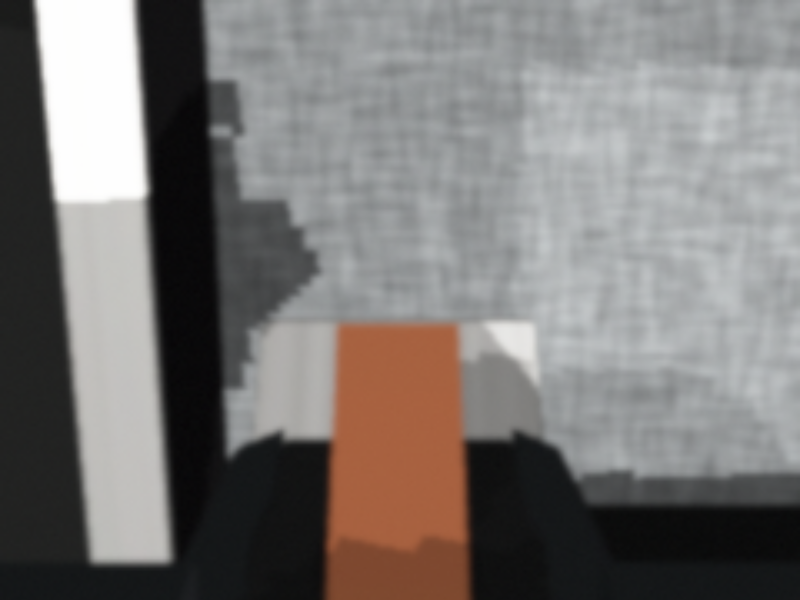

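The electrode pitched in the grip (a slackened grip: its -x end is up, +x end down) and touched the floor with its +x end. I'll lower it with a very light grip so the floor turns it level again.

Request:
servo_tool --commands '[[[0,0,0],[0.08,0,-0.015],-1],[[0,0,0],[0.06,0,-0.01],-1],[[0,0,0],[0,0,0],-1]]'

```text
time_s: 16.25
position: [487.7, -339.7, 79.6]
ee_rot: [[-0.007, 0.096, 0.995], [0.006, 0.995, -0.096], [-1.0, 0.005, -0.007]]
ft_force: [-0.5, 1.0, -3.9]
opening: 0.18
```

Request:
servo_tool --commands '[[[0,0,0],[0,0,0],-1],[[0,0,0],[0.01,0,0],-1],[[0,0,0],[0.01,0,0],-1],[[0,0,0],[0,0,0],-1]]' --newtons 3

```text
time_s: 16.65
position: [492.3, -343.4, 79.9]
ee_rot: [[0.003, 0.096, 0.995], [-0.002, 0.995, -0.096], [-1.0, -0.002, 0.003]]
ft_force: [-0.2, 0.1, 0.4]
opening: 0.079
```

Request:
servo_tool --commands '[[[0,0,0],[0.01,0,0],-1],[[0,0,0],[0.01,0,0],-1],[[0,0,0],[0.01,0,0],-1],[[0,0,0],[0,0,0],-1]]'

```text
time_s: 17.05
position: [493.0, -343.9, 79.3]
ee_rot: [[0.003, 0.096, 0.995], [-0.002, 0.995, -0.096], [-1.0, -0.002, 0.004]]
ft_force: [-16.3, 12.9, 45.5]
opening: 0.023
```

Run:
```python
from h import *
o=sensors.get_obs(); print(o["time_s"],o["position"],o["opening"]*88,o["ft_force"],o["torque"])
w=cams.get_image("wrist"); cv2.imwrite("pics/w10.png",cv2.resize(w["color"][60:330,160:480],(711,600)))
T=np.array(o["position"]);R=np.array(o["ee_rot"])
for n,x,y,z in [("pallet -x top",-48,-22,20),("",-48,22,20),("bot",-48,-22,0),("rib -x top",-26,-8,48),("",-26,8,48),("rib base",-26,-8,20)]:
    print(n,(proj(w,T+R@np.array([50-z,y,x]))-[160,60])*2.222)
```

```text
17.05 [ 492.964 -343.883   79.257] 2.067768331398525 [-16.292  12.935  45.488] [2.075 2.698 0.004]
pallet -x top [237.393 233.002]
 [465.393 233.057]
bot [250.073 212.208]
rib -x top [303.642 398.378]
 [398.643 398.395]
rib base [311.781 339.795]
```

View pics/w10.png

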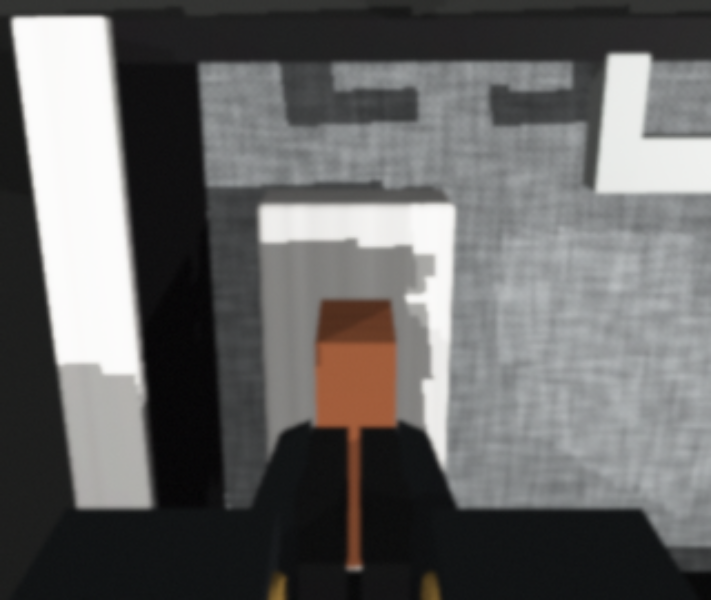

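The electrode dropped off the light grip and now lies flat in its slot, rib up (rib top at (357,380) in the crop); the closed fingers are touching the rib top. Lift off.

Request:
servo_tool --commands '[[[0,0,0],[-0.04,0,0],-1],[[0,0,0],[-0.12,0,0],-1],[[0,0,0],[-0.15,0,0],-1],[[0,0,0],[-0.15,0,0],0],[[0,0,0],[-0.1,0,0],0]]'

```text
time_s: 17.6
position: [492.8, -343.9, 243.4]
ee_rot: [[0.008, 0.096, 0.995], [-0.005, 0.995, -0.096], [-1.0, -0.005, 0.008]]
ft_force: [-0.6, -0.0, -0.1]
opening: 0.162
```

Request:
servo_tool --commands '[[[0,0,0],[0,0,0],0],[[0,0,0],[0,0,0],0]]'

```text
time_s: 17.8
position: [492.0, -343.3, 239.9]
ee_rot: [[0.005, 0.096, 0.995], [-0.003, 0.995, -0.096], [-1.0, -0.003, 0.005]]
ft_force: [-0.4, -0.0, 0.3]
opening: 0.344
```

```bash
cat >> h.py <<'E'
from scipy.optimize import differential_evolution, minimize
def boxpts(a,b,z0,z1): return [(x,y,z) for x in(-a,a) for y in(-b,b) for z in(z0,z1)]
def sil(p,x,y,yaw,zb,shape):
    c,s=np.cos(yaw),np.sin(yaw); m=np.zeros(shape,np.uint8)
    for pts in (boxpts(48,22,0,20),boxpts(26,8,20,48)):
        P=np.array([proj(p,(x+c*a-s*b,y+s*a+c*b,zb+z)) for a,b,z in pts])
        cv2.fillConvexPoly(m,cv2.convexHull((P*16).astype(np.int32)),1,shift=4)
    return m.astype(bool)
def fitpart(p,mask,x,y,yaw,zb=0):
    """refine pose of a part against its mask -> (x,y,yaw deg,iou)"""
    def cost(v):
        s=sil(p,v[0],v[1],v[2],zb,mask.shape); return -(s&mask).sum()/max(1,(s|mask).sum())
    best=None
    for y0 in ([yaw] if yaw is not None else np.radians(np.arange(0,180,15))):
        r=minimize(cost,[x,y,y0],method="Nelder-Mead",options=dict(initial_simplex=[[x,y,y0],[x+8,y,y0],[x,y+8,y0],[x,y,y0+.15]],maxfev=90))
        if best is None or r.fun<best.fun: best=r
    return best.x[0],best.x[1],np.degrees(best.x[2]),-best.fun
def parts(p,zb=0):
    out=[]
    for d in models.masks_of(p,"part0"):
        m=np.array(d["region"]); 
        if m.sum()<150: continue
        px=p["color"][m].astype(int); b,g,r=px.T
        cop=((r>g+35)&(g>b+8)).mean(); pink=((r>g+35)&(b>g+8)).mean(); green=((g>r+40)).mean()
        kind="pink" if pink>.3 else "green" if green>.3 else "copper" if cop>.08 else "?"
        v,u=np.nonzero(m); X=atz(p,(u.mean(),v.mean()),zb+15)
        out.append((kind,round(d["conf"],2),d["bbox"],m,X))
    return out
E
python3 - <<'E'
from h import *
o=sensors.get_obs(); print(o["time_s"],o["position"],o["opening"]*88,o["ft_force"])
p=cams.get_image("wrist"); cv2.imwrite("pics/w11.png",p["color"])
for k,c,bb,m,X in parts(p,6): print(k,c,np.round(bb),X[:2])
for k,c,bb,m,X in parts(p,6):
    if k=="copper" and X[1]<-280:
        r=fitpart(p,m,X[0],X[1],np.radians(CY),6); d=np.array(r[:2])-CO; a=np.radians(CY)
        print(r,"case xy",d@[np.cos(a),np.sin(a)],d@[-np.sin(a),np.cos(a)])
E
```

```text
17.8 [ 491.975 -343.291  239.871] 30.24816553349056 [-0.354 -0.045  0.251]
copper 0.94 [554. 212.  86.  84.] [612.692 -58.285]
copper 0.75 [296. 117.  45.  98.] [ 489.391 -343.058]
(np.float64(491.8981977143766), np.float64(-343.0544572754833), np.float64(-5.757460382001932), np.float64(0.9380922299431459)) case xy -5.943679001822497 -74.9692773435975
```

Part sits at case (-6, -75), yaw -5.8°, IoU 0.94. Next, a view over the loose ones.

Run:
```python
from h import *
plan([((490,0,300),84.5,48)],0)
```

```text
[[[-0.001,-0.001,-0.001],[-0.0265,0.1419,-0.0139],0],[[-0.001,-0.001,-0.001],[-0.0265,0.1419,-0.0139],0],[[-0.001,-0.001,-0.001],[-0.0265,0.1419,-0.0139],0],[[-0.001,-0.001,-0.001],[-0.0266,0.1419,-0.0139],0],[[-0.001,-0.001,-0.001],[-0.0266,0.1419,-0.0138],0]]
[[[-0.001,-0.001,-0.001],[-0.0266,0.1419,-0.0138],0],[[-0.001,-0.001,-0.001],[-0.0266,0.1419,-0.0138],0],[[-0.001,-0.001,-0.001],[-0.0266,0.1419,-0.0138],0]]
```

Request:
servo_tool --commands '[[[0,0,0],[-0.026,0.142,-0.014],0],[[0,0,0],[-0.026,0.142,-0.014],0],[[0,0,0],[-0.026,0.142,-0.014],0],[[0,0,0],[-0.026,0.142,-0.014],0],[[0,0,0],[-0.026,0.142,-0.014],0]]' --newtons 55

```text
time_s: 18.45
position: [489.6, -126.8, 274.9]
ee_rot: [[-0.002, 0.097, 0.995], [0.0, 0.995, -0.097], [-1.0, -0.0, -0.002]]
ft_force: [0.5, 0.1, 0.1]
opening: 0.502
```

Request:
servo_tool --commands '[[[0,0,0],[-0.026,0.142,-0.014],0],[[0,0,0],[-0.026,0.142,-0.014],0],[[0,0,0],[-0.026,0.142,-0.014],0],[[0,0,0],[0,0,0],0],[[0,0,0],[0,0,0],0]]'

```text
time_s: 18.95
position: [489.9, 0.6, 298.6]
ee_rot: [[-0.001, 0.093, 0.996], [-0.001, 0.996, -0.093], [-1.0, -0.002, -0.0]]
ft_force: [0.1, 0.5, -0.3]
opening: 0.498
```

```bash
cat >> h.py <<'E'
def survey():
    o=sensors.get_obs(); print(o["time_s"],o["position"],o["ft_force"])
    p=cams.get_image("wrist"); out=[]
    for k,c,bb,m,X in parts(p):
        r=fitpart(p,m,X[0],X[1],None) if k=="copper" else ()
        print(k,c,np.round(bb),X[:2],np.round(r,2)); out.append((k,r))
    return p,out
E
python3 - <<'E'
from h import *
p,out=survey(); cv2.imwrite("pics/w12.png",p["color"])
E
```

```text
18.95 [489.925   0.577 298.621] [ 0.11   0.503 -0.318]
pink 0.97 [394. 217.  51.  67.] [613.646 113.402] []
copper 0.73 [260. 249.  47.  78.] [658.11  -60.892] [662.93 -63.95 163.89   0.86]
copper 0.65 [327.  79.  68.  98.] [463.715  50.312] [465.95  50.39  16.6    0.97]
copper 0.63 [  0. 144.  60.  84.] [ 493.015 -345.358] [ 492.97 -349.36   -5.17    0.99]
pink 0.63 [180. 260.  38.  41.] [ 629.629 -171.136] []
copper 0.61 [251. 106.  43.  87.] [475.662 -49.123] [477.93 -49.66 -10.38   0.95]
? 0.53 [  0. 106. 200. 270.] [ 528.752 -265.711] []
```

Two loose ones fit well: A (466,50) yaw 16.6°, B (478,-50) yaw -10.4°. The third seems to have moved (knocked), I'll re-measure it later. Pick A.

Run:
```python
from h import *
plan([((466,50.4,130),106.6,48),((466,50.4,51),106.6,27)],0)
```

```text
[[[-0.886,-0.002,0.003],[0.1124,0.0327,-0.0191],0],[[-0.886,-0.002,0.003],[0.1124,0.034,-0.0166],0],[[-0.886,-0.002,0.003],[0.1124,0.0352,-0.0139],0],[[-0.886,-0.002,0.003],[0.1124,0.0361,-0.0112],0],[[-0.886,-0.002,0.003],[0.1124,0.0368,-0.0084],0]]
[[[0.0,-0.0,0.0],[0.0877,0.0,0.0],0],[[0.0,-0.0,0.0],[0.0877,0.0,0.0],0],[[0.0,-0.0,0.0],[0.0877,0.0,0.0],0]]
```

Request:
servo_tool --commands '[[[-0.886,0,0],[0.112,0.033,-0.019],0],[[-0.886,0,0],[0.112,0.034,-0.017],0],[[-0.886,0,0],[0.112,0.035,-0.014],0],[[-0.886,0,0],[0.112,0.036,-0.011],0],[[-0.886,0,0],[0.112,0.037,-0.008],0]]'

```text
time_s: 19.55
position: [466.4, 49.7, 130.0]
ee_rot: [[0.001, -0.286, 0.958], [-0.001, 0.958, 0.286], [-1.0, -0.002, 0.0]]
ft_force: [0.4, 0.5, -0.2]
opening: 0.5
```

Request:
servo_tool --commands '[[[0,0,0],[0,0,0],0],[[0,0,0],[0,0,0],0]]'

```text
time_s: 19.75
position: [466.5, 50.0, 131.4]
ee_rot: [[-0.001, -0.283, 0.959], [-0.002, 0.959, 0.283], [-1.0, -0.001, -0.001]]
ft_force: [0.7, 0.7, -0.2]
opening: 0.502
```

Run:
```python
from h import *
p,out=survey()
g=[r for k,r in out if k=="copper" and abs(r[1]-50)<40]
if g: plan([((g[0][0],g[0][1],51),(g[0][2]%180)+90,27)],0)
```

```text
19.75 [466.482  49.953 131.409] [ 0.66   0.65  -0.173]
pink 0.77 [271. 372. 110.  28.] [618.081 105.836] []
copper 0.72 [287. 131.  68. 137.] [462.307  50.104] [465.93  51.32 196.6    0.98]
copper 0.6 [121.  99. 116. 150.] [473.305 -48.631] [477.75 -49.38 -10.86   0.97]
[[[-0.006,0.012,0.007],[0.069,0.0017,-0.0023],0],[[-0.006,0.012,0.007],[0.069,0.0017,-0.0022],0],[[-0.006,0.012,0.007],[0.069,0.0016,-0.0021],0],[[-0.006,0.012,0.007],[0.069,0.0016,-0.002],0]]
```

Request:
servo_tool --commands '[[[0,0,0],[0.069,0.002,-0.002],0],[[0,0,0],[0.069,0.002,-0.002],0],[[0,0,0],[0.069,0.001,-0.002],0],[[0,0,0],[0.06,0,0],0],[[0,0,0],[0,0,0],-1]]'

```text
time_s: 20.35
position: [465.0, 51.4, 51.7]
ee_rot: [[0.001, -0.285, 0.959], [-0.001, 0.959, 0.285], [-1.0, -0.001, 0.0]]
ft_force: [-0.1, 0.0, 0.6]
opening: 0.428
```

Request:
servo_tool --commands '[[[0,0,0],[0,0,0],-1],[[0,0,0],[0,0,0],-1],[[0,0,0],[0,0,0],-1],[[0,0,0],[0,0,0],-1],[[0,0,0],[0,0,0],-1]]'

```text
time_s: 20.85
position: [466.7, 51.9, 53.6]
ee_rot: [[0.005, -0.286, 0.958], [-0.001, 0.958, 0.286], [-1.0, -0.003, 0.005]]
ft_force: [0.3, -1.4, 6.4]
opening: 0.181
```

Request:
servo_tool --commands '[[[0,0,0],[-0.03,0,0],-1],[[0,0,0],[-0.08,0,0],-1],[[0,0,0],[-0.13,0,0],-1],[[0,0,0],[-0.15,0,0],-1],[[0,0,0],[-0.12,0,0],-1]]'

```text
time_s: 21.35
position: [463.8, 52.3, 206.6]
ee_rot: [[0.001, -0.286, 0.958], [-0.001, 0.958, 0.286], [-1.0, -0.001, 0.001]]
ft_force: [1.9, 0.8, -3.9]
opening: 0.181
```

Run:
```python
from h import *
o=sensors.get_obs(); print(o["time_s"],o["position"],o["opening"]*88,o["ft_force"])
plan([(case(-3,-25,205),84.5,46)],-1)
```

```text
21.35 [463.848  52.311 206.606] 15.91550730230987 [ 1.946  0.773 -3.891]
[[[0.553,0.002,0.001],[0.0008,-0.1424,-0.027],-1],[[0.553,0.002,0.001],[0.0008,-0.1435,-0.0201],-1],[[0.553,0.002,0.001],[0.0008,-0.1443,-0.0131],-1],[[0.553,0.002,0.001],[0.0008,-0.1448,-0.0061],-1],[[0.553,0.002,0.001],[0.0008,-0.1449,0.0008],-1]]
[[[0.553,0.002,0.001],[0.0008,-0.1447,0.0078],-1],[[0.553,0.002,0.001],[0.0007,-0.1441,0.0148],-1],[[0.553,0.002,0.001],[0.0007,-0.1433,0.0217],-1]]
```

Request:
servo_tool --commands '[[[0.553,0,0],[0,-0.142,-0.027],-1],[[0.553,0,0],[0,-0.144,-0.02],-1],[[0.553,0,0],[0,-0.144,-0.013],-1],[[0.553,0,0],[0,-0.145,-0.006],-1],[[0.553,0,0],[0,-0.145,0],-1]]'

```text
time_s: 21.85
position: [485.7, -165.1, 204.6]
ee_rot: [[0.0, -0.047, 0.999], [0.0, 0.999, 0.047], [-1.0, 0.0, 0.0]]
ft_force: [0.6, -0.2, -4.2]
opening: 0.173
```

Request:
servo_tool --commands '[[[0.553,0,0],[0,-0.145,0.008],-1],[[0.553,0,0],[0,-0.144,0.015],-1],[[0.553,0,0],[0,-0.143,0.022],-1],[[0,0,0],[0,0,0],-1],[[0,0,0],[0,0,0],-1]]'

```text
time_s: 22.35
position: [499.4, -294.0, 204.3]
ee_rot: [[-0.0, 0.098, 0.995], [0.001, 0.995, -0.098], [-1.0, 0.001, -0.001]]
ft_force: [0.0, 0.7, -4.1]
opening: 0.176
```

Run:
```python
from h import *
o=sensors.get_obs(); print(o["time_s"],o["position"],o["opening"]*88,o["ft_force"])
w=cams.get_image("wrist"); cv2.imwrite("pics/w13.png",w["color"])
T=np.array(o["position"]);R=np.array(o["ee_rot"])
# level check: held part silhouette vs mask
cop=[(k,m) for k,c,bb,m,X in parts(w,T[2]-52) if k=="copper"]
Y=np.arctan2(R[1,2],R[0,2]); s=sil(w,T[0],T[1],Y,T[2]-52,(400,640))
for k,m in cop: print(k,m.sum(),"covered by predicted",(m&s).sum()/m.sum(), np.nonzero(m)[0].min(),"pred top row",np.nonzero(s)[0].min())
plan([(case(-3,-25,120),84.5,45),(case(-3,-25,66),84.5,20)],-1)
```

```text
22.35 [ 499.379 -294.015  204.268] 15.527011220804196 [ 0.025  0.654 -4.115]
copper 8188 covered by predicted 0.0 63 pred top row 155
copper 4354 covered by predicted 0.026871841984382177 119 pred top row 155
copper 4561 covered by predicted 0.0 261 pred top row 155
copper 12900 covered by predicted 0.9831782945736434 152 pred top row 155
[[[0.003,-0.002,-0.005],[0.1406,-0.0019,0.0003],-1],[[0.003,-0.002,-0.005],[0.1406,-0.0019,0.0003],-1],[[-0.0,0.0,-0.0],[0.06,0.0,-0.0],-1],[[-0.0,0.0,-0.0],[0.06,0.0,-0.0],-1],[[-0.0,0.0,-0.0],[0.06,0.0,-0.0],-1]]
```

Held part is level (mask 98% in prediction). Lower.

Request:
servo_tool --commands '[[[0,0,0],[0.14,-0.002,0],-1],[[0,0,0],[0.14,-0.002,0],-1],[[0,0,0],[0.06,0,0],-1],[[0,0,0],[0.06,0,0],-1],[[0,0,0],[0.05,0,0],-1]]'

```text
time_s: 22.95
position: [500.0, -293.0, 68.9]
ee_rot: [[0.0, 0.094, 0.996], [0.0, 0.996, -0.094], [-1.0, 0.0, 0.0]]
ft_force: [-0.8, -0.4, -4.3]
opening: 0.173
```

Request:
servo_tool --commands '[[[0,0,0],[0.01,0,0],-1],[[0,0,0],[0.01,0,0],-1],[[0,0,0],[0.007,0,0],-1],[[0,0,0],[0,0,0],-1]]'

```text
time_s: 23.35
position: [501.2, -295.4, 63.0]
ee_rot: [[0.003, 0.096, 0.995], [-0.002, 0.995, -0.096], [-1.0, -0.001, 0.003]]
ft_force: [-0.6, -0.2, -3.0]
opening: 0.177
```

Request:
servo_tool --commands '[[[0,0,0],[0.008,0,0],-1],[[0,0,0],[0.006,0,0],-1],[[0,0,0],[0,0,0],-1]]'

```text
time_s: 23.65
position: [501.2, -295.6, 59.6]
ee_rot: [[0.003, 0.096, 0.995], [-0.002, 0.995, -0.096], [-1.0, -0.001, 0.003]]
ft_force: [-2.6, 1.6, 4.5]
opening: 0.176
```

Contact on the floor. Release narrowly, lift.

Request:
servo_tool --commands '[[[0,0,0],[0,0,0],-0.4],[[0,0,0],[0,0,0],-0.4],[[0,0,0],[0,0,0],-0.4],[[0,0,0],[-0.04,0,0],-0.4],[[0,0,0],[-0.1,0,0],-0.4]]'

```text
time_s: 24.15
position: [498.4, -293.7, 97.9]
ee_rot: [[-0.004, 0.096, 0.995], [0.002, 0.995, -0.096], [-1.0, 0.002, -0.004]]
ft_force: [0.3, -0.0, -0.5]
opening: 0.299
```

Request:
servo_tool --commands '[[[0,0,0],[-0.15,0,0],-0.4],[[0,0,0],[-0.15,0,0],-0.4],[[0,0,0],[-0.08,0,0],0],[[0,0,0],[0,0,0],0],[[0,0,0],[0,0,0],0]]'

```text
time_s: 24.65
position: [500.5, -295.1, 214.7]
ee_rot: [[0.003, 0.096, 0.995], [-0.002, 0.995, -0.096], [-1.0, -0.002, 0.003]]
ft_force: [-0.8, -0.6, -1.0]
opening: 0.499
```

```bash
cat >> h.py <<'E'
def incase(p):
    a=np.radians(CY); ex=np.array([np.cos(a),np.sin(a)]); ey=np.array([-np.sin(a),np.cos(a)])
    for k,c,bb,m,X in parts(p,6):
        d=X[:2]-CO
        if k=="copper" and abs(d@ey)<110 and abs(d@ex)<100:
            r=fitpart(p,m,X[0],X[1],a,6); d=np.array(r[:2])-CO; print("in case x %.1f y %.1f yaw %.1f iou %.2f"%(d@ex,d@ey,r[2]-CY,r[3]))
E
python3 - <<'E'
from h import *
o=sensors.get_obs(); print(o["time_s"],o["position"],o["opening"]*88)
w=cams.get_image("wrist"); incase(w)
plan([((478,-49.5,130),79.4,47)],0)
E
```

```text
24.65 [ 500.462 -295.064  214.732] 43.926322509103066
in case x -1.3 y -26.9 yaw -0.8 iou 0.96
in case x -6.2 y -75.2 yaw 0.1 iou 0.95
[[[0.17,-0.002,-0.001],[0.0457,0.1342,-0.0247],0],[[0.17,-0.002,-0.001],[0.0457,0.1338,-0.0267],0],[[0.17,-0.002,-0.001],[0.0457,0.1334,-0.0287],0],[[0.17,-0.002,-0.001],[0.0457,0.133,-0.0307],0],[[0.17,-0.002,-0.001],[0.0457,0.1325,-0.0327],0]]
[[[0.17,-0.002,-0.001],[0.0456,0.132,-0.0346],0]]
```

Request:
servo_tool --commands '[[[0.17,0,0],[0.046,0.134,-0.025],0],[[0.17,0,0],[0.046,0.134,-0.027],0],[[0.17,0,0],[0.046,0.133,-0.029],0],[[0.17,0,0],[0.046,0.133,-0.031],0],[[0.17,0,0],[0.046,0.132,-0.033],0]]'

```text
time_s: 25.25
position: [480.2, -89.5, 141.9]
ee_rot: [[-0.002, 0.17, 0.985], [0.0, 0.985, -0.17], [-1.0, -0.0, -0.002]]
ft_force: [1.2, 0.3, 0.5]
opening: 0.496
```

Request:
servo_tool --commands '[[[0.17,0,0],[0.046,0.132,-0.035],0],[[0,0,0],[0,0,0],0],[[0,0,0],[0,0,0],0]]'

```text
time_s: 25.55
position: [477.0, -49.6, 128.8]
ee_rot: [[-0.002, 0.181, 0.983], [-0.001, 0.983, -0.181], [-1.0, -0.001, -0.002]]
ft_force: [0.0, -0.5, -0.9]
opening: 0.5
```

Run:
```python
from h import *
p,out=survey()
g=[r for k,r in out if k=="copper" and abs(r[1]+50)<30 and r[0]<560]
if g:
    y=(g[0][2]+90)%180
    plan([((g[0][0],g[0][1],57),y,27)],0)
```

```text
25.55 [476.956 -49.579 128.765] [ 0.03 -0.51 -0.95]
copper 0.85 [314. 366.  62.  34.] [635.504 -56.632] [682.07 -67.44 167.01   0.93]
? 0.76 [  0. 224.  57. 108.] [ 493.595 -275.035] []
pink 0.67 [536. 288.  62. 105.] [600.236 126.428] []
pink 0.66 [226. 380.  13.  19.] [ 622.871 -151.061] []
```

Run:
```python
from h import *
for _ in range(3):
    p=cams.get_image("wrist")
    for k,c,bb,m,X in parts(p): print(k,c,np.round(bb),X[:2])
im=p["color"].astype(int); b,g,r=im[...,0],im[...,1],im[...,2]
cop=((r>g+35)&(g>b+8)); cop[290:]=0
n,l,s,c=cv2.connectedComponentsWithStats(cop.astype(np.uint8)); print([ (s[i].tolist()) for i in range(1,n) if s[i,4]>100])
print([proj(p,(478+np.cos(-.185)*a-np.sin(-.185)*d,-49.5+np.sin(-.185)*a+np.cos(-.185)*d,48)) for a in(-26,26) for d in (-8,8)])
plan([((478,-49.5,57),79.4,27)],0)
```

```text
? 0.9 [  1. 220.  61. 111.] [ 494.638 -276.82 ]
pink 0.87 [535. 283.  65. 102.] [598.581 124.67 ]
pink 0.78 [223. 377.  18.  23.] [ 623.476 -151.981]
copper 0.73 [317. 370.  62.  30.] [639.658 -57.932]
? 0.61 [287. 130.  68. 137.] [473.451 -48.61 ]
pink 0.88 [532. 282.  69. 105.] [599.665 124.381]
? 0.83 [286. 130.  68. 135.] [473.751 -48.822]
copper 0.57 [315. 372.  66.  28.] [641.411 -58.364]
? 0.56 [  0. 220.  64. 112.] [ 495.717 -277.401]
pink 0.53 [223. 371.  20.  28.] [ 625.459 -152.868]
copper 0.83 [315. 372.  66.  28.] [641.552 -58.749]
pink 0.82 [224. 373.  17.  25.] [ 626.437 -153.357]
pink 0.8 [534. 281.  66. 102.] [597.874 124.032]
? 0.71 [290. 130.  64. 134.] [473.686 -48.63 ]
? 0.61 [  0. 222.  63. 111.] [ 495.285 -277.72 ]
[[309, 168, 26, 21, 279]]
[array([308.027, 178.294]), array([335.272, 178.261]), array([308.94, 257.62]), array([334.196, 257.594])]
[[[-0.005,0.01,0.003],[0.0825,0.0019,-0.0017],0],[[-0.005,0.01,0.003],[0.0825,0.0019,-0.0016],0],[[-0.005,0.01,0.003],[0.0825,0.0019,-0.0016],0]]
```

B is there, shaded by the gripper; rib at columns 309–335 as predicted. Pick it.

Request:
servo_tool --commands '[[[0,0,0],[0.082,0.001,0.001],0],[[0,0,0],[0.082,0,0.001],0],[[0,0,0],[0.08,0,0],0],[[0,0,0],[0,0,0],0],[[0,0,0],[0,0,0],-1]]'

```text
time_s: 26.45
position: [479.3, -50.7, 57.7]
ee_rot: [[0.001, 0.184, 0.983], [-0.001, 0.983, -0.184], [-1.0, -0.001, 0.001]]
ft_force: [0.2, -0.4, -0.6]
opening: 0.432
```

Request:
servo_tool --commands '[[[0,0,0],[0,0,0],-1],[[0,0,0],[0,0,0],-1],[[0,0,0],[0,0,0],-1],[[0,0,0],[0,0,0],-1],[[0,0,0],[0,0,0],-1]]'

```text
time_s: 26.95
position: [480.6, -50.5, 58.9]
ee_rot: [[0.004, 0.184, 0.983], [-0.001, 0.983, -0.184], [-1.0, -0.001, 0.004]]
ft_force: [-1.1, 0.5, 6.2]
opening: 0.176
```

Request:
servo_tool --commands '[[[0,0,0],[-0.03,0,0],-1],[[0,0,0],[-0.08,0,0],-1],[[0,0,0],[-0.13,0,0],-1],[[0,0,0],[-0.15,0,0],-1],[[0,0,0],[-0.1,0,0],-1]]'

```text
time_s: 27.45
position: [479.3, -50.3, 207.3]
ee_rot: [[0.003, 0.184, 0.983], [-0.001, 0.983, -0.184], [-1.0, -0.001, 0.004]]
ft_force: [0.2, -0.4, -2.1]
opening: 0.175
```

Run:
```python
from h import *
o=sensors.get_obs(); print(o["time_s"],o["position"],o["opening"]*88,o["ft_force"])
plan([(case(-3,24,205),84.5,46)],-1)
```

```text
27.45 [479.267 -50.314 207.307] 15.421622938719747 [ 0.201 -0.409 -2.109]
[[[-0.204,0.008,0.002],[0.0018,-0.1244,0.0402],-1],[[-0.204,0.008,0.002],[0.0017,-0.1251,0.038],-1],[[-0.204,0.008,0.002],[0.0017,-0.1257,0.0358],-1],[[-0.204,0.008,0.002],[0.0016,-0.1264,0.0335],-1],[[-0.204,0.008,0.002],[0.0016,-0.1269,0.0313],-1]]
```

Request:
servo_tool --commands '[[[-0.204,0,0],[0.002,-0.124,0.04],-1],[[-0.204,0,0],[0.002,-0.125,0.038],-1],[[-0.204,0,0],[0.002,-0.126,0.036],-1],[[-0.204,0,0],[0.002,-0.126,0.034],-1],[[-0.204,0,0],[0.002,-0.127,0.031],-1]]'

```text
time_s: 27.95
position: [503.4, -245.7, 201.3]
ee_rot: [[0.0, 0.095, 0.995], [-0.0, 0.995, -0.095], [-1.0, -0.0, 0.0]]
ft_force: [-0.7, 0.3, -3.2]
opening: 0.177
```

Request:
servo_tool --commands '[[[0,0,0],[0,0,0],-1],[[0,0,0],[0,0,0],-1]]'

```text
time_s: 28.15
position: [503.3, -244.9, 201.1]
ee_rot: [[-0.0, 0.098, 0.995], [0.001, 0.995, -0.098], [-1.0, 0.0, -0.0]]
ft_force: [0.2, 0.4, -3.4]
opening: 0.175
```

```bash
cat >> h.py <<'E'
def held(h):
    o=sensors.get_obs(); print(o["time_s"],o["position"],o["opening"]*88,o["ft_force"])
    w=cams.get_image("wrist"); T=np.array(o["position"]);R=np.array(o["ee_rot"])
    Y=np.arctan2(R[1,2],R[0,2]); s=sil(w,T[0],T[1],Y,T[2]-h,(400,640))
    for k,c,bb,m,X in parts(w,T[2]-h):
        f=(m&s).sum()/m.sum()
        if f>.5: print(k,m.sum(),"in prediction",f, "top row",np.nonzero(m)[0].min(),"pred",np.nonzero(s)[0].min(),"cols",np.nonzero(m)[1].min(),np.nonzero(m)[1].max(),"pred",np.nonzero(s)[1].min(),np.nonzero(s)[1].max())
E
python3 - <<'E'
from h import *
held(58.5)
plan([(case(-3,24,120),84.5,45),(case(-3,24,70),84.5,20)],-1)
E
```

```text
28.15 [ 503.295 -244.912  201.074] 15.394602072168276 [ 0.231  0.383 -3.351]
copper 12948 in prediction 0.9559005251776336 top row 145 pred 152 cols 271 367 pred 269 367
[[[0.0,-0.0,-0.002],[0.1353,-0.0019,0.0017],-1],[[0.0,-0.0,-0.002],[0.1353,-0.0019,0.0017],-1],[[0.0,-0.0,-0.0],[0.0556,-0.0,-0.0],-1],[[0.0,-0.0,-0.0],[0.0556,-0.0,-0.0],-1],[[0.0,-0.0,-0.0],[0.0556,-0.0,-0.0],-1]]
```

Request:
servo_tool --commands '[[[0,0,0],[0.135,-0.002,0.002],-1],[[0,0,0],[0.135,-0.002,0.002],-1],[[0,0,0],[0.055,0,0],-1],[[0,0,0],[0.055,0,0],-1],[[0,0,0],[0.05,0,0],-1]]'

```text
time_s: 28.75
position: [505.1, -244.4, 71.8]
ee_rot: [[0.001, 0.094, 0.996], [-0.0, 0.996, -0.094], [-1.0, -0.0, 0.001]]
ft_force: [0.8, -0.0, -3.3]
opening: 0.177
```

Request:
servo_tool --commands '[[[0,0,0],[0.01,0,0],-1],[[0,0,0],[0.01,0,0],-1],[[0,0,0],[0.005,0,0],-1],[[0,0,0],[0,0,0],-1]]'

```text
time_s: 29.15
position: [506.2, -246.3, 66.2]
ee_rot: [[0.003, 0.096, 0.995], [-0.002, 0.995, -0.096], [-1.0, -0.001, 0.003]]
ft_force: [-0.4, 0.0, -3.4]
opening: 0.178
```

Request:
servo_tool --commands '[[[0,0,0],[0.007,0,0],-1],[[0,0,0],[0,0,0],-1]]'

```text
time_s: 29.35
position: [506.5, -246.5, 64.9]
ee_rot: [[0.004, 0.096, 0.995], [-0.002, 0.995, -0.096], [-1.0, -0.001, 0.004]]
ft_force: [-1.8, 2.3, 3.9]
opening: 0.176
```

Request:
servo_tool --commands '[[[0,0,0],[0,0,0],-0.4],[[0,0,0],[0,0,0],-0.4],[[0,0,0],[0,0,0],-0.4],[[0,0,0],[-0.04,0,0],-0.4],[[0,0,0],[-0.1,0,0],-0.4]]'

```text
time_s: 29.85
position: [503.3, -244.9, 103.4]
ee_rot: [[-0.004, 0.096, 0.995], [0.002, 0.995, -0.096], [-1.0, 0.002, -0.004]]
ft_force: [-0.3, -0.1, 0.3]
opening: 0.298
```

Request:
servo_tool --commands '[[[0,0,0],[-0.15,0,0],-0.4],[[0,0,0],[-0.15,0,0],-0.4],[[0,0,0],[-0.08,0,0],0],[[0,0,0],[0,0,0],0],[[0,0,0],[0,0,0],0]]'

```text
time_s: 30.35
position: [505.4, -246.0, 220.1]
ee_rot: [[0.003, 0.096, 0.995], [-0.002, 0.995, -0.096], [-1.0, -0.001, 0.003]]
ft_force: [-0.0, 0.6, -0.4]
opening: 0.501
```

Run:
```python
from h import *
o=sensors.get_obs(); print(o["time_s"],o["position"],o["opening"]*88)
w=cams.get_image("wrist"); incase(w)
plan([((610,-65,240),75,47)],0)
```

```text
30.35 [ 505.45  -245.996  220.053] 44.04933034992348
in case x -3.5 y 22.2 yaw 1.2 iou 0.95
in case x -1.7 y -26.7 yaw 0.2 iou 0.96
in case x -5.9 y -74.9 yaw -0.3 iou 0.95
[[[0.38,-0.002,-0.001],[-0.015,0.1264,0.0587],0],[[0.38,-0.002,-0.001],[-0.015,0.1283,0.0545],0],[[0.38,-0.002,-0.001],[-0.015,0.13,0.0502],0],[[0.38,-0.002,-0.001],[-0.015,0.1316,0.0458],0],[[0.38,-0.002,-0.001],[-0.015,0.1331,0.0415],0]]
```

Request:
servo_tool --commands '[[[0.38,0,0],[-0.015,0.126,0.059],0],[[0.38,0,0],[-0.015,0.128,0.054],0],[[0.38,0,0],[-0.015,0.13,0.05],0],[[0.38,0,0],[-0.015,0.132,0.046],0],[[0.38,0,0],[-0.015,0.133,0.041],0]]'

```text
time_s: 30.95
position: [610.2, -64.0, 239.2]
ee_rot: [[-0.003, 0.26, 0.966], [-0.0, 0.966, -0.26], [-1.0, -0.001, -0.003]]
ft_force: [0.5, -0.5, -1.2]
opening: 0.5
```

Request:
servo_tool --commands '[[[0,0,0],[0,0,0],0],[[0,0,0],[0,0,0],0]]'

```text
time_s: 31.15
position: [610.0, -64.7, 239.4]
ee_rot: [[-0.002, 0.256, 0.967], [-0.001, 0.967, -0.256], [-1.0, -0.002, -0.002]]
ft_force: [0.0, 0.2, 0.1]
opening: 0.499
```

Run:
```python
from h import *
p,out=survey()
g=[r for k,r in out if k=="copper" and r[1]>-140]
for r in g: plan([((r[0],r[1],130),(r[2]+90)%180,45)],0)
```

```text
31.15 [610.005 -64.739 239.398] [0.016 0.15  0.074]
pink 0.96 [450.  91.  85. 106.] [628.793 103.484] []
copper 0.93 [  0.  60.  93. 116.] [ 496.658 -304.967] [ 498.96 -305.04  177.35    0.84]
copper 0.78 [ 52.  51.  94. 115.] [ 499.869 -249.069] [ 502.82 -249.95   -5.58    0.99]
copper 0.56 [  0.  67.  40. 113.] [ 512.305 -345.714] [ 490.58 -371.19  178.34    0.79]
copper 0.56 [310. 168.  48.  92.] [658.763 -63.245] [663.17 -64.78 -15.21   0.94]
pink 0.55 [204. 195.  44.  78.] [ 644.617 -173.891] []
[[[0.014,-0.005,0.006],[0.122,0.0172,0.0573],0],[[0.014,-0.005,0.006],[0.1221,0.0172,0.0572],0],[[0.014,-0.005,0.006],[0.1221,0.0172,0.0571],0]]
```

C is now at (663,-65), yaw -15° (knocked from (617,-52)). Approach with a narrower opening.

Request:
servo_tool --commands '[[[0,0,0],[0.122,0.017,0.057],-0.2],[[0,0,0],[0.122,0.017,0.057],-0.2],[[0,0,0],[0.122,0.017,0.057],-0.2],[[0,0,0],[0,0,0],-0.2],[[0,0,0],[0,0,0],-0.2]]'

```text
time_s: 31.75
position: [662.9, -65.5, 130.5]
ee_rot: [[-0.002, 0.26, 0.966], [-0.001, 0.966, -0.26], [-1.0, -0.001, -0.002]]
ft_force: [1.2, -0.5, 0.7]
opening: 0.401
```

Run:
```python
from h import *
o=sensors.get_obs(); print(o["time_s"],o["position"],o["opening"]*88)
p=cams.get_image("wrist"); im=p["color"].copy()
s=sil(p,663.2,-64.8,np.radians(-15.2),0,(400,640)).astype(np.uint8)
cs,_=cv2.findContours(s,cv2.RETR_EXTERNAL,cv2.CHAIN_APPROX_NONE); cv2.drawContours(im,cs,-1,(0,255,0),1)
cv2.imwrite("pics/w14.png",im)
for k,c,bb,m,X in parts(p): print(k,c,np.round(bb),X[:2],(m&(s>0)).sum()/m.sum())
plan([((663.2,-64.8,57),74.8,25)],-0.2)
```

```text
31.75 [662.853 -65.504 130.527] 35.30020591558773
pink 0.81 [120. 178.  75. 109.] [ 650.376 -180.102] 0.0
copper 0.64 [286. 132.  72. 136.] [658.006 -63.235] 0.9906423290203327
? 0.56 [ 0. 26. 33. 93.] [ 534.854 -230.616] 0.0
pink 0.55 [495.   4. 143. 172.] [627.942 106.047] 0.0
[[[0.007,0.012,0.001],[0.0642,0.0001,-0.0017],-0.2],[[0.007,0.012,0.001],[0.0642,0.0001,-0.0016],-0.2],[[0.007,0.012,0.001],[0.0642,0.0001,-0.0015],-0.2],[[0.007,0.012,0.001],[0.0642,0.0001,-0.0015],-0.2]]
```

View pics/w14.png

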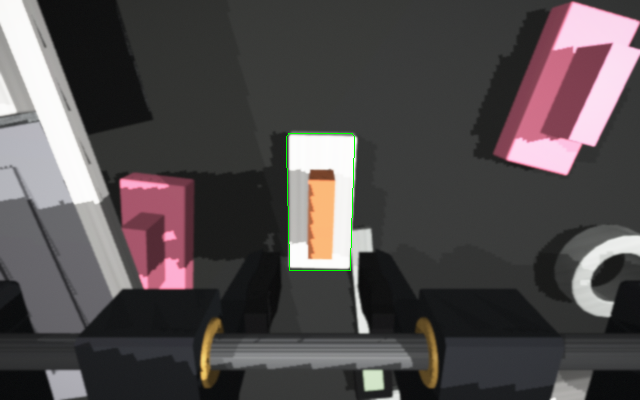

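Fitted outline (green) lies on C's pallet at (288–356,132–268). Copper rib at (320,215); the caliper's tail at (362,240) is flat and low beside it, below the fingertips' height. Grip.

Request:
servo_tool --commands '[[[0,0,0],[0.064,0,0],-0.2],[[0,0,0],[0.064,0,0],-0.2],[[0,0,0],[0.064,0,0],-0.2],[[0,0,0],[0.05,0,0],-0.2],[[0,0,0],[0,0,0],-1]]'

```text
time_s: 32.35
position: [663.5, -64.4, 59.0]
ee_rot: [[0.0, 0.259, 0.966], [-0.001, 0.966, -0.259], [-1.0, -0.001, 0.0]]
ft_force: [-0.4, 0.1, 0.2]
opening: 0.332
```

Request:
servo_tool --commands '[[[0,0,0],[0,0,0],-1],[[0,0,0],[0,0,0],-1],[[0,0,0],[0,0,0],-1],[[0,0,0],[0,0,0],-1],[[0,0,0],[0,0,0],-1]]'

```text
time_s: 32.85
position: [665.7, -64.8, 61.2]
ee_rot: [[0.004, 0.259, 0.966], [-0.002, 0.966, -0.259], [-1.0, -0.001, 0.004]]
ft_force: [-1.3, -2.4, 5.9]
opening: 0.174
```

Request:
servo_tool --commands '[[[0,0,0],[-0.03,0,0],-1],[[0,0,0],[-0.08,0,0],-1],[[0,0,0],[-0.13,0,0],-1],[[0,0,0],[-0.15,0,0],-1],[[0,0,0],[-0.1,0,0],-1]]'

```text
time_s: 33.35
position: [664.8, -63.8, 209.1]
ee_rot: [[0.003, 0.259, 0.966], [-0.001, 0.966, -0.259], [-1.0, 0.0, 0.004]]
ft_force: [0.8, -0.3, -2.9]
opening: 0.169
```

Run:
```python
from h import *
o=sensors.get_obs(); print(o["time_s"],o["position"],o["opening"]*88,o["ft_force"])
plan([(case(-3,74,207),84.5,46)],-1)
```

```text
33.35 [664.829 -63.793 209.129] 14.877881645162576 [ 0.796 -0.256 -2.945]
[[[-0.379,0.008,0.0],[0.0011,-0.1114,-0.0777],-1],[[-0.379,0.008,0.0],[0.0012,-0.1087,-0.0813],-1],[[-0.379,0.008,0.0],[0.0012,-0.106,-0.0849],-1],[[-0.379,0.008,0.0],[0.0013,-0.1031,-0.0883],-1],[[-0.379,0.008,0.0],[0.0014,-0.1002,-0.0917],-1]]
```

Request:
servo_tool --commands '[[[-0.379,0,0],[0.001,-0.111,-0.078],-1],[[-0.379,0,0],[0.001,-0.109,-0.081],-1],[[-0.379,0,0],[0.001,-0.106,-0.085],-1],[[-0.379,0,0],[0.001,-0.103,-0.088],-1],[[-0.379,0,0],[0.001,-0.1,-0.092],-1]]'

```text
time_s: 33.85
position: [506.7, -195.3, 204.1]
ee_rot: [[0.0, 0.094, 0.996], [0.0, 0.996, -0.094], [-1.0, 0.0, 0.0]]
ft_force: [0.5, -0.5, -4.4]
opening: 0.173
```

Request:
servo_tool --commands '[[[0,0,0],[0,0,0],-1],[[0,0,0],[0,0,0],-1]]'

```text
time_s: 34.05
position: [507.7, -195.3, 204.4]
ee_rot: [[0.001, 0.099, 0.995], [0.0, 0.995, -0.099], [-1.0, 0.0, 0.001]]
ft_force: [-0.1, -1.0, -3.8]
opening: 0.175
```

Run:
```python
from h import *
held(60.5)
plan([(case(-3,74,120),84.5,45),(case(-3,74,72),84.5,20)],-1)
```

```text
34.05 [ 507.711 -195.324  204.441] 15.360771216654843 [-0.106 -1.02  -3.823]
copper 12527 in prediction 0.9583300071844815 top row 145 pred 151 cols 272 367 pred 270 366
[[[-0.002,0.012,0.001],[0.1413,-0.0005,-0.0002],-1],[[-0.002,0.012,0.001],[0.1413,-0.0005,-0.0001],-1],[[-0.0,-0.0,0.0],[0.0533,-0.0,-0.0],-1],[[-0.0,-0.0,0.0],[0.0533,-0.0,-0.0],-1],[[-0.0,-0.0,0.0],[0.0533,-0.0,-0.0],-1]]
```

Request:
servo_tool --commands '[[[0,0,0],[0.141,0,0],-1],[[0,0,0],[0.141,0,0],-1],[[0,0,0],[0.053,0,0],-1],[[0,0,0],[0.053,0,0],-1],[[0,0,0],[0.05,0,0],-1]]'

```text
time_s: 34.65
position: [509.8, -194.3, 72.3]
ee_rot: [[0.001, 0.095, 0.996], [-0.001, 0.996, -0.095], [-1.0, -0.0, 0.001]]
ft_force: [-0.3, -0.9, -3.2]
opening: 0.17
```

Request:
servo_tool --commands '[[[0,0,0],[0.01,0,0],-1],[[0,0,0],[0.01,0,0],-1],[[0,0,0],[0.007,0,0],-1],[[0,0,0],[0,0,0],-1]]'

```text
time_s: 35.05
position: [510.0, -195.6, 67.1]
ee_rot: [[0.004, 0.096, 0.995], [-0.001, 0.995, -0.096], [-1.0, -0.001, 0.004]]
ft_force: [-2.4, 1.2, 1.0]
opening: 0.178
```

Touching the floor. Settle 1 mm more, release, lift.

Request:
servo_tool --commands '[[[0,0,0],[0.004,0,0],-1],[[0,0,0],[0,0,0],-0.4],[[0,0,0],[0,0,0],-0.4],[[0,0,0],[0,0,0],-0.4],[[0,0,0],[-0.04,0,0],-0.4]]'

```text
time_s: 35.55
position: [507.7, -195.0, 75.2]
ee_rot: [[-0.001, 0.096, 0.995], [0.0, 0.995, -0.096], [-1.0, 0.0, -0.001]]
ft_force: [-0.3, -0.1, -0.3]
opening: 0.302
```

Request:
servo_tool --commands '[[[0,0,0],[-0.1,0,0],-0.4],[[0,0,0],[-0.15,0,0],-0.4],[[0,0,0],[-0.15,0,0],-0.4],[[0,0,0],[-0.1,-0.1,0],-1],[[0,0,0],[0,-0.15,0],-1]]'

```text
time_s: 36.05
position: [504.9, -270.9, 234.0]
ee_rot: [[0.012, 0.093, 0.996], [-0.007, 0.996, -0.093], [-1.0, -0.005, 0.013]]
ft_force: [0.4, -0.2, 0.4]
opening: 0.14
```

Request:
servo_tool --commands '[[[0,0,0],[0,0,0],-1],[[0,0,0],[0,0,0],-1]]'

```text
time_s: 36.25
position: [501.1, -270.5, 226.8]
ee_rot: [[0.002, 0.098, 0.995], [-0.001, 0.995, -0.098], [-1.0, -0.001, 0.002]]
ft_force: [-1.0, -0.0, 0.2]
opening: 0.006
```

Run:
```python
from h import *
o=sensors.get_obs(); print(o["time_s"],o["position"],o["opening"]*88)
w=cams.get_image("wrist"); incase(w); cv2.imwrite("pics/w15.png",w["color"])
s=cams.get_image("scene"); print([(np.round(m["centre"]),round(m["conf"],2),np.round(atz(s,m["centre"],88),1)[:2]) for m in models.mark_of(s,"tab_top")])
print(case(78,0,0))
plan([(case(78,0,220),84.5,46),(case(78,0,135),84.5,43),(case(78,0,104.5),84.5,10)],-1)
```

```text
36.25 [ 501.144 -270.519  226.806] 0.5178410653884288
in case x -5.8 y -74.8 yaw -0.4 iou 0.94
in case x -5.0 y 73.2 yaw -0.1 iou 0.96
in case x -2.3 y -26.6 yaw 0.4 iou 0.96
[(array([268., 282.]), 0.61, array([ 582.3, -280.7])), (array([397., 180.]), 0.5, array([681. , 348.7])), (array([366., 280.]), 0.38, array([ 817.6, -107.1]))]
(np.float64(582.6409034726399), np.float64(-276.47596869657747), 0)
[[[0.003,0.002,-0.001],[0.0092,-0.0,0.1366],-1],[[0.003,0.002,-0.001],[0.0091,0.0,0.1366],-1],[[0.0,0.0,-0.0],[0.1417,-0.0,-0.0],-1],[[0.0,0.0,-0.0],[0.1417,-0.0,-0.0],-1],[[0.0,0.0,-0.0],[0.0254,-0.0,-0.0],-1]]
[[[0.0,0.0,-0.0],[0.0254,-0.0,-0.0],-1],[[0.0,0.0,-0.0],[0.0254,-0.0,-0.0],-1],[[0.0,0.0,-0.0],[0.0254,-0.0,-0.0],-1]]
```

View pics/w15.png

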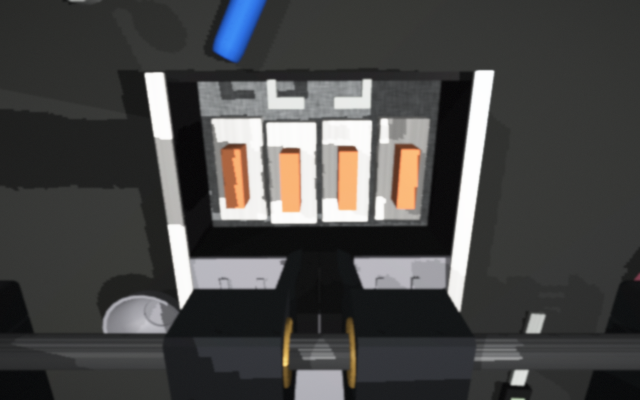

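All four lie flat side by side, ribs up, at (235,178), (290,180), (347,180), (407,178). Now press the tab and slide the cover shut.

Request:
servo_tool --commands '[[[0,0,0],[0.009,0,0.136],-1],[[0,0,0],[0.009,0,0.136],-1],[[0,0,0],[0.141,0,0],-1],[[0,0,0],[0.13,0,0],-1],[[0,0,0],[0,0,0],-1]]'

```text
time_s: 36.95
position: [578.7, -274.2, 132.3]
ee_rot: [[-0.01, 0.095, 0.995], [0.005, 0.996, -0.094], [-1.0, 0.004, -0.011]]
ft_force: [-1.1, 0.4, -0.2]
opening: 0.006
```

Run:
```python
from h import *
o=sensors.get_obs(); print(o["time_s"],o["position"],o["ft_force"])
plan([(case(78,0,104.5),84.5,10)],-1)
```

```text
36.95 [ 578.656 -274.216  132.296] [-1.12   0.438 -0.157]
[[[0.005,-0.042,-0.017],[0.0308,-0.0022,0.005],-1],[[0.005,-0.042,-0.017],[0.0308,-0.0022,0.0049],-1],[[0.005,-0.042,-0.017],[0.0309,-0.0021,0.0048],-1]]
```

Request:
servo_tool --commands '[[[0,0,0],[0.03,-0.002,0.003],-1],[[0,0,0],[0.03,-0.002,0.003],-1],[[0,0,0],[0.03,0,0],-1],[[0,0,0],[0,0,0],-1],[[0,0,0],[0,0,0],-1]]'

```text
time_s: 37.45
position: [584.9, -279.6, 113.7]
ee_rot: [[0.003, 0.096, 0.995], [-0.002, 0.995, -0.096], [-1.0, -0.001, 0.003]]
ft_force: [-0.0, 0.3, -0.1]
opening: 0.002
```

Request:
servo_tool --commands '[[[0,0,0],[0.015,0,0],-1],[[0,0,0],[0.015,0,0],-1],[[0,0,0],[0.003,0,0],-1],[[0,0,0],[0,0,0],-1],[[0,0,0],[0,0,0],-1]]'

```text
time_s: 37.95
position: [585.2, -279.7, 103.8]
ee_rot: [[0.003, 0.096, 0.995], [-0.002, 0.995, -0.096], [-1.0, -0.002, 0.003]]
ft_force: [-0.6, 0.5, 6.6]
opening: -0.001
```

Request:
servo_tool --commands '[[[0,0,0],[0,0,-0.02],-1],[[0,0,0],[0,0,-0.04],-1],[[0,0,0],[0,0,-0.06],-1],[[0,0,0],[0,0,-0.08],-1],[[0,0,0],[0,0,-0.08],-1]]'

```text
time_s: 38.45
position: [502.9, -272.2, 104.5]
ee_rot: [[0.008, 0.096, 0.995], [-0.004, 0.995, -0.096], [-1.0, -0.003, 0.008]]
ft_force: [3.0, -0.3, 5.7]
opening: 0.008
```

Request:
servo_tool --commands '[[[0,0,0],[0,0,-0.07],-1],[[0,0,0],[0,0,-0.06],-1],[[0,0,0],[0,0,-0.04],-1],[[0,0,0],[0,0,0],-1]]'

```text
time_s: 38.85
position: [449.7, -267.1, 103.7]
ee_rot: [[0.003, 0.097, 0.995], [-0.003, 0.995, -0.097], [-1.0, -0.003, 0.003]]
ft_force: [-2.3, -1.1, 6.2]
opening: 0.001
```

Request:
servo_tool --commands '[[[0,0,0],[0,0,-0.025],-1],[[0,0,0],[0,0,-0.02],-1],[[0,0,0],[0,0,-0.012],-1],[[0,0,0],[0,0,0],-1]]'

```text
time_s: 39.25
position: [435.0, -265.8, 104.2]
ee_rot: [[0.007, 0.097, 0.995], [-0.004, 0.995, -0.097], [-1.0, -0.003, 0.007]]
ft_force: [2.1, 0.6, 6.3]
opening: 0.005
```

Request:
servo_tool --commands '[[[0,0,0],[0,0,-0.01],-1],[[0,0,0],[0,0,-0.005],-1],[[0,0,0],[0,0,0],-1]]'

```text
time_s: 39.55
position: [431.1, -265.5, 104.3]
ee_rot: [[0.007, 0.097, 0.995], [-0.004, 0.995, -0.097], [-1.0, -0.003, 0.008]]
ft_force: [3.6, -0.9, 4.8]
opening: 0.006
```

Request:
servo_tool --commands '[[[0,0,0],[0,0,-0.01],-1],[[0,0,0],[0,0,0],-1]]'

```text
time_s: 39.75
position: [428.8, -265.4, 104.6]
ee_rot: [[0.009, 0.097, 0.995], [-0.004, 0.995, -0.097], [-1.0, -0.004, 0.009]]
ft_force: [4.9, -0.3, 5.3]
opening: 0.006
```

Request:
servo_tool --commands '[[[0,0,0],[0,0,-0.01],-1],[[0,0,0],[0,0,0],-1]]'

```text
time_s: 39.95
position: [428.4, -265.5, 105.7]
ee_rot: [[0.015, 0.098, 0.995], [-0.006, 0.995, -0.098], [-1.0, -0.004, 0.015]]
ft_force: [10.5, 1.4, 4.4]
opening: 0.003
```

At the shut stop (10.5 N, travel 161 mm = 146 + trough play). Ease off in the trough and lift so that the tab springs up.

Request:
servo_tool --commands '[[[0,0,0],[0,0,0.02],-1],[[0,0,0],[0,0,0],-1],[[0,0,0],[-0.04,0,0],-1],[[0,0,0],[-0.12,0,0],-1],[[0,0,0],[-0.15,0,0],-1]]'

```text
time_s: 40.45
position: [426.3, -262.6, 194.2]
ee_rot: [[-0.004, 0.096, 0.995], [0.003, 0.995, -0.096], [-1.0, 0.003, -0.004]]
ft_force: [0.3, -0.3, -0.6]
opening: 0.005
```

Request:
servo_tool --commands '[[[0,0,0],[-0.15,0,0],-1],[[0,0,0],[-0.15,0,0.15],-1],[[0,0,0],[-0.1,0,0.1],-1],[[0,0,0],[0,0,0],-1],[[0,0,0],[0,0,0],-1]]'

```text
time_s: 40.95
position: [493.2, -270.0, 306.1]
ee_rot: [[0.001, 0.096, 0.995], [-0.001, 0.995, -0.096], [-1.0, -0.001, 0.001]]
ft_force: [-1.2, -0.7, 0.1]
opening: 0.002
```

Run:
```python
from h import *
o=sensors.get_obs(); print(o["time_s"],o["position"],o["ft_force"])
w=cams.get_image("wrist"); s=cams.get_image("scene"); d=cams.get_image("side")
for n,p in (("w",w),("s",s),("d",d)): print(n,[(np.round(m["centre"]),round(m["conf"],2),np.round(atz(p,m["centre"],88),1)[:2]) for m in models.mark_of(p,"tab_top")[:2]])
a=cv2.resize(w["color"][0:300,140:520],(760,600))[:300*2]
b=cv2.resize(s["color"][120:340,160:460],(400,293)); c=cv2.resize(d["color"][130:330,190:460],(396,293))
print([proj(w,case(64,y,84)) for y in (-100,100)],[proj(w,case(64+146,y,84)) for y in (-100,100)])
cv2.imwrite("pics/end.png",np.vstack([cv2.resize(w["color"][0:245],(796,305)),np.hstack([b,c])]))
```

```text
40.95 [ 493.156 -269.987  306.141] [-1.205 -0.652  0.073]
w [(array([319., 111.]), 0.83, array([ 438.4, -264.4]))]
s [(array([233., 258.]), 0.5, array([ 438.6, -272.4])), (array([252., 286.]), 0.38, array([ 555.5, -320.3]))]
d [(array([322., 271.]), 0.72, array([ 438.9, -279.1]))]
[array([225.065, 238.9  ]), array([416.316, 239.03 ])] [array([235.328, 352.352]), array([405.532, 352.482])]
```

View pics/end.png

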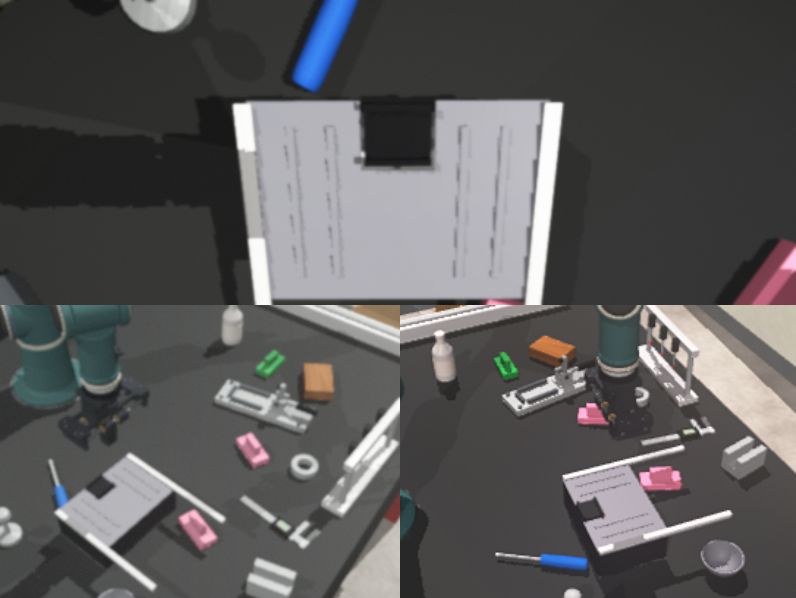

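The cover is at its shut place (edge row 239 as predicted), the tab visible at (397,132), clamp open, bystanders unmoved. But my easing-off in the trough could have dragged the cover a millimetre or two. I'll press and push home again, lifting this time while still pushing.

Run:
```python
from h import *
plan([((436,-264.5,150),84.5,45),((436,-264.5,122),84.5,14)],-1)
```

```text
[[[-0.002,-0.003,-0.001],[0.1287,-0.0001,-0.0467],-1],[[-0.002,-0.003,-0.001],[0.1286,-0.0001,-0.0468],-1],[[-0.002,-0.003,-0.001],[0.1286,-0.0001,-0.0468],-1],[[-0.002,-0.003,-0.001],[0.1286,-0.0001,-0.0468],-1],[[-0.001,0.0,-0.0],[0.0311,-0.0,-0.0],-1]]
[[[-0.001,0.0,-0.0],[0.0311,-0.0,-0.0],-1],[[-0.001,0.0,-0.0],[0.0311,-0.0,-0.0],-1]]
```

Request:
servo_tool --commands '[[[0,0,0],[0.128,0,-0.047],-1],[[0,0,0],[0.128,0,-0.047],-1],[[0,0,0],[0.128,0,-0.047],-1],[[0,0,0],[0.128,0,-0.047],-1],[[0,0,0],[0,0,0],-1]]'

```text
time_s: 41.75
position: [431.2, -261.6, 145.7]
ee_rot: [[-0.01, 0.097, 0.995], [0.007, 0.995, -0.097], [-1.0, 0.006, -0.011]]
ft_force: [-0.2, 0.5, -0.1]
opening: 0.001
```

Request:
servo_tool --commands '[[[0,0,0],[0.04,0,0],-1],[[0,0,0],[0.04,0,0],-1],[[0,0,0],[0.03,0,0],-1],[[0,0,0],[0,0,0],-1],[[0,0,0],[0,0,0],-1]]'

```text
time_s: 42.25
position: [438.2, -265.3, 119.7]
ee_rot: [[0.002, 0.096, 0.995], [-0.001, 0.995, -0.096], [-1.0, -0.001, 0.002]]
ft_force: [0.5, 1.2, -0.5]
opening: 0.002
```

Request:
servo_tool --commands '[[[0,0,0],[0.02,0,0],-1],[[0,0,0],[0.02,0,0],-1],[[0,0,0],[0.012,0,0],-1],[[0,0,0],[0,0,0],-1],[[0,0,0],[0,0,0],-1]]'

```text
time_s: 42.75
position: [438.7, -265.8, 104.6]
ee_rot: [[0.004, 0.096, 0.995], [-0.002, 0.995, -0.096], [-1.0, -0.002, 0.004]]
ft_force: [1.5, 0.8, 5.0]
opening: 0.003
```

Request:
servo_tool --commands '[[[0,0,0],[0,0,-0.012],-1],[[0,0,0],[0,0,-0.01],-1],[[0,0,0],[0,0,0],-1]]'

```text
time_s: 43.05
position: [432.6, -265.3, 105.1]
ee_rot: [[0.006, 0.097, 0.995], [-0.003, 0.995, -0.097], [-1.0, -0.003, 0.006]]
ft_force: [2.4, -0.4, 5.4]
opening: 0.005
```

Request:
servo_tool --commands '[[[0,0,0],[0,0,-0.01],-1],[[0,0,0],[0,0,0],-1],[[0,0,0],[0,0,0],-1]]'

```text
time_s: 43.35
position: [429.8, -265.1, 105.1]
ee_rot: [[0.006, 0.096, 0.995], [-0.003, 0.995, -0.096], [-1.0, -0.003, 0.006]]
ft_force: [3.1, -0.4, 6.1]
opening: 0.002
```

Request:
servo_tool --commands '[[[0,0,0],[0,0,-0.01],-1],[[0,0,0],[0,0,-0.005],-1],[[0,0,0],[0,0,0],-1]]'

```text
time_s: 43.65
position: [428.5, -265.2, 106.5]
ee_rot: [[0.013, 0.098, 0.995], [-0.005, 0.995, -0.098], [-1.0, -0.003, 0.013]]
ft_force: [11.0, 1.4, 4.6]
opening: -0.001
```

At the stop again. Lift straight up with the push still on.

Request:
servo_tool --commands '[[[0,0,0],[-0.02,0,0],-1],[[0,0,0],[-0.02,0,0],-1],[[0,0,0],[-0.03,0,0],-1],[[0,0,0],[-0.1,0,0],-1],[[0,0,0],[-0.15,0,0],-1]]'

```text
time_s: 44.15
position: [420.7, -261.7, 196.9]
ee_rot: [[-0.006, 0.096, 0.995], [0.004, 0.995, -0.096], [-1.0, 0.003, -0.006]]
ft_force: [0.3, 0.2, 0.5]
opening: 0.007
```

Request:
servo_tool --commands '[[[0,0,0],[-0.15,0,0.05],-1],[[0,0,0],[-0.15,0,0.1],-1],[[0,0,0],[-0.1,0,0.07],-1],[[0,0,0],[0,0,0],-1],[[0,0,0],[0,0,0],-1]]'

```text
time_s: 44.65
position: [486.4, -269.4, 316.1]
ee_rot: [[0.001, 0.096, 0.995], [-0.001, 0.995, -0.096], [-1.0, -0.001, 0.001]]
ft_force: [0.5, -0.5, -0.6]
opening: 0.003
```

Run:
```python
from h import *
o=sensors.get_obs(); print(o["time_s"],o["position"],o["ft_force"])
w=cams.get_image("wrist"); print([(np.round(m["centre"],1),round(m["conf"],2),np.round(atz(w,m["centre"],88),1)[:2]) for m in models.mark_of(w,"tab_top")[:2]])
print("tab corners up",[proj(w,case(x,25,z)).round(1) for x,z in ((-46,95),(-46,85),(-90,95))])
cv2.imwrite("pics/end2.png",cv2.resize(w["color"][60:270,190:450],(743,600)))
```

```text
44.65 [ 486.405 -269.428  316.099] [ 0.512 -0.45  -0.585]
[(array([321.2, 119.3]), 0.88, array([ 440.3, -262.6]))]
tab corners up [array([347.3, 140.4]), array([346.5, 138.8]), array([348.5,  92.2])]
```

View pics/end2.png

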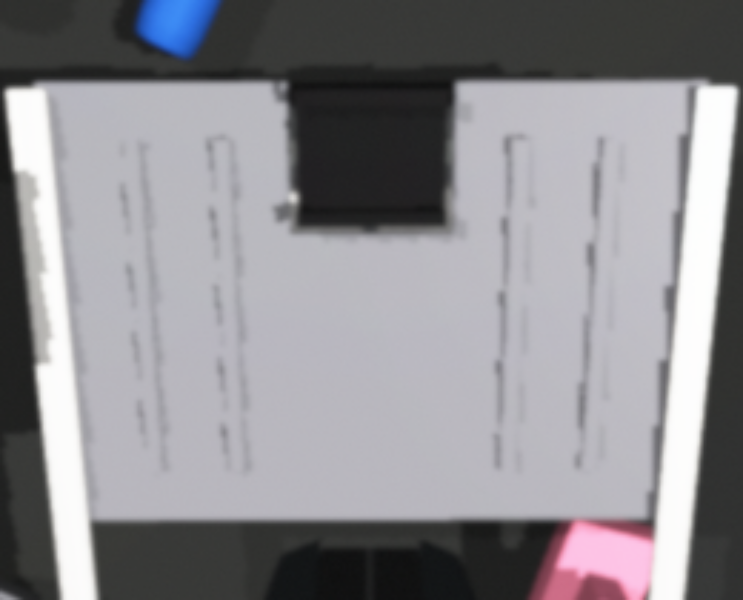

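Cover flush with the rail ends, its +x edge at (370,520), the black tab up at (372,150), and the arm clear. Handing in.

```bash
python3 -c "
from workcell import job; print(job.job_done())"
```

```text
the job is handed in; nothing more can be done
None
```

The job is handed in. I opened the cover with the tab held down and flipped the clamp open. All four electrodes (the clamped one and three loose) are on the case floor, and the cover is slid shut again.

**Last checks**
- **Electrodes:** the last picture before closing showed all four flat, ribs up. Measured positions were y ≈ -75, -27, 22 and 73 mm, x between -6 and -2 mm, within about 1° of the case axis. The y = 22 value comes from the check just after that one was placed.
- **Cover:** it reached its shut stop with 10–11 N of push. The tab was released while still pushing, and the final picture shows the cover flush with the rail ends.
- **Rest of the table:** the clamp was still open and the other things on the table had not visibly moved.

**Did not go smoothly**
- **First electrode:** it pitched in the grip, apparently the slackening you warned of. It was pressed on the floor at about 78 N wrist force, dropped off a light grip into its slot, and the closed fingertips then pressed its rib at about 45 N. It ended flat at x = -6 mm.
- **Knocked electrode:** one loose electrode was knocked about 45 mm aside during the run and was re-measured before picking.
- **First closing:** easing off could have dragged the cover a millimetre or two, so I pressed and pushed it home a second time.
- **Latch:** I did not test it by pulling on the cover. The last network reading put the tab about 2–3 mm further open than expected, within its error, and the force at the stop says the cover is home.

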